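# Cap the spare-battery pots and stow them in the dock

### The arm

A 6-joint arm with a two-finger parallel gripper is mounted at the origin on the work surface. World frame = base frame: x ahead of the robot, y to its left, z up, the work surface at z = 0. Lengths are in m, angles in rad, forces in N, time in s.
With the tool pointing down it reaches from about 0.275 to 0.775 m from the base axis. Payload 14.6 kg.
Tool frame: the origin (TCP) lies midway between the tips of the shut fingers; the grasp point (between the pads) lies 19 mm behind it; z points along the fingers, y is the direction in which the jaws open and shut (so a half turn about z gives the same grasp; the last joint's range is limited). The gripper opens to 85 mm and grips with 20 to 120 N. Pads are 22 mm wide; open, the fingers measure 114 mm over their backs; the gripper's body (76 mm by 85 mm) begins 54 mm behind the grasp point. The pads swing forward as they close: fully open they stand 13 mm farther back than shut.
Start: joints at [1.016, 0.263, -0.048, 1.259, 0, 1.415], TCP at [0.204, 0.484, 0.208] pointing down, gripper open.
Joint ranges: [-2.65, 2.65], [-0.89, 1.7], [-1.18, 1.37], [-2.13, 2.11], [-1.35, 1.29], [-3.14, 3.14]. Speed limits (rad/s): [1.89, 1.89, 2.57, 2.79, 3.14, 3.14].

### API

Orientations are given as a unit quaternion [w, x, y, z].
In Python, from station import r gives the robot as it stands.
- The arm moves only by the shell command python3 -m inch 'ROWS'. ROWS is JSON, a list of rows, each a list of 3 entries, a list of its own where there are three numbers: the shift along the world's x, y, z in mm, then the turn about the world's z in degrees, then the opening, from 0 (shut) to 1 (fully open). A call has 1 to 12 rows; each row is the pose to reach, as a shift and turn from the pose commanded when the call began; what a row does not reach only later rows make up. A row lasts 1/10 s, in which the tool goes at most 50 mm and 8.59 degrees, less where a joint would pass 70% of its speed; a pose out of reach is approached as far as the arm can. A call with a gripper value outside its range is refused whole. The fingers move at their own pace and stop on an object; the grip force is fixed at half the most. Time passes only in rows, so rows that repeat a pose let the fingers close. It gives the time, the measured TCP pose, the force and the opening at its end, in the units of the state.
- r.state(): the state, without advancing time (a new reading comes with each control period).
- r.read_camera(name): name is "side" or "top"; returns a dict with "color" (384x512x3 uint8, blue, green, red), "depth" (384x512 float32, m along the optical axis (not along the pixel's ray), 0 where there is no reading), "fovy" (degrees; the focal length in pixels is half the picture's height over the tangent of half this angle, whatever the lens; pixels are square), "cx", "cy" (the principal point, pixels), "D" ([k1, k2, p1, p2, k3] as OpenCV has them; the pictures are not rectified), "R" (3x3) and "t" (3): a world point X has camera coordinates R X + t. Camera axes: x right, y down, z forward; pixel columns grow to the right and rows downward; lengths in m; the calibration is good to about 2 mm. A picture is of the moment at which its call begins.
- r.job_done(): hands the job in, once; it reports no verdict.
The state is a dict: "t": time; "joints": joint angles; "qvel": joint speeds; "joint_torque": joint torques, N m; "position": TCP position; "tcp_rot": TCP orientation; "contact_force": force on the tool from outside, world axes, zero at the start; "moment": the same for the moment, N m; "gripper_width": finger opening in m.
Only numpy, scipy, OpenCV 4.12 (cv2) and the standard library are available. Lean on these libraries where they do the work, as an engineer would, in place of code of your own. Each camera call takes 0.05 s, during which the arm holds its last target.

### The job

Put the spare batteries away: swing the keeper arm of the teal dock well clear (past a right angle), draw the grey tray out to its stop, and stand every white battery pot upright in the tray with its popped-up cap pressed fully down (a pot with its cap up does not pass under the hood). Then slide the loaded tray all the way home and, only after that, swing the keeper arm fully closed across it again. The coasters, jar, clip holder and silver remote stay where they are; a pot may get bumped aside while you work.

Things in the scene. Friction and masses are not known exactly. Their poses are not given: they have to be found in the camera images.
- dock: Low teal plastic battery dock (fixed), a hood open at the front: 84 deep, 265 wide, 80 mm high, roof underside at 74 mm. Origin on the cabinet top (z = 0) at the middle of the front opening; its x axis points into the hood, away from the robot, y to the left, z up. Its place and yaw vary.
- tray (a joint): Slide of the grey tray in the dock, m: 0 = fully home in the hood, 0.115 = fully drawn out (towards the dock's -x) against its stop; both ends are hard stops. It stays where left (about 2 N of friction).
- tray_in (a point): Middle of the tray's inner floor, 10 mm above the cabinet top, moving with the tray; axes as the dock's. The trough inside is 56 (x) by 184 mm (y), a single row of up to three pots, walls 4 mm thick and 14 mm above this floor. Fully out, this point is 79 mm in front of the hood; at home 36 mm inside.
- tray_post (a point): Top of the tray's pull post: upright aluminium pin, 14 mm diameter, 62 mm tall (its top 72 mm above the cabinet), 72 mm in front of and 118 mm to the right (-y) of the trough's middle, moves with the tray.
- keeper (a joint): Angle of the keeper arm, rad: 0 = closed across the tray's front (hard stop), grows as it swings out towards the robot and then to the left, 2.0 = wide open (hard stop). It stays where left (about 0.05 N m).
- keeper_post (a point): Top of the upright aluminium pin at the tip of the keeper arm: 14 mm diameter, 55 mm tall, its top 75 mm above the cabinet; 120 mm from the hinge.
- keeper_hinge (a point): Point on the keeper arm's vertical hinge axis, at the height of the arm (26 mm), at the dock's front left corner. The arm is a bar 10 wide, 12 mm high, centre 26 mm above the cabinet.
- pot1: Round white plastic battery pot, 42 mm diameter, body 44 mm high, about 0.1 kg, standing loose on the cabinet, with a black push-on cap (36 mm diameter, 14 mm thick) on top. Origin at the centre of its underside, z up. Two or three of pot1 to pot4 are present. All are alike.
- cap1 (a joint): Height of the cap of pot1 above its fully pressed place, m: 0 = seated on the body's shoulder (whole pot 58 mm high), up to 0.014 when popped up. It stays where left; takes about 6 N to move. Cap top = pot origin + 0.058 + this.
- pot2: Round white plastic battery pot, 42 mm diameter, body 44 mm high, about 0.1 kg, standing loose on the cabinet, with a black push-on cap (36 mm diameter, 14 mm thick) on top. Origin at the centre of its underside, z up. Two or three of pot1 to pot4 are present. All are alike.
- cap2 (a joint): Height of the cap of pot2 above its fully pressed place, m: 0 = seated on the body's shoulder (whole pot 58 mm high), up to 0.014 when popped up. It stays where left; takes about 6 N to move. Cap top = pot origin + 0.058 + this.
- pot3: Round white plastic battery pot, 42 mm diameter, body 44 mm high, about 0.1 kg, standing loose on the cabinet, with a black push-on cap (36 mm diameter, 14 mm thick) on top. Origin at the centre of its underside, z up. Two or three of pot1 to pot4 are present. All are alike.
- cap3 (a joint): Height of the cap of pot3 above its fully pressed place, m: 0 = seated on the body's shoulder (whole pot 58 mm high), up to 0.014 when popped up. It stays where left; takes about 6 N to move. Cap top = pot origin + 0.058 + this.
- pot4: Round white plastic battery pot, 42 mm diameter, body 44 mm high, about 0.1 kg, standing loose on the cabinet, with a black push-on cap (36 mm diameter, 14 mm thick) on top. Origin at the centre of its underside, z up. Two or three of pot1 to pot4 are present. All are alike.
- cap4 (a joint): Height of the cap of pot4 above its fully pressed place, m: 0 = seated on the body's shoulder (whole pot 58 mm high), up to 0.014 when popped up. It stays where left; takes about 6 N to move. Cap top = pot origin + 0.058 + this.
- coaster1: Round white ceramic coaster, 92 mm diameter, 8 mm thick; bystander, origin under its centre.
- coaster2: Round white ceramic coaster, 92 mm diameter, 8 mm thick; bystander, origin under its centre.
- coaster3: Round white ceramic coaster, 92 mm diameter, 8 mm thick; bystander, origin under its centre.
- jar: Glass screw-top jar, 68 mm diameter, 85 mm high; bystander, origin under its centre.
- clip_holder: Chrome spring-clip battery holder, 62 x 34 x 18 mm; bystander, origin under its centre.
- lying_remote: Silver remote lying flat, 150 x 42 x 18 mm; bystander, origin under its centre.
Things that resemble listed ones, but are neither listed nor needed, are in the scene too. What is shaped like the pot4 but purple or yellow is not meant.

How it is judged:
On the way, in this order (a step that is already met when the one before it is completed fails the run):
1. the keeper arm is swung clear, beyond 1.4 rad (value of joint keeper above 1.4 rad), for 0.2 s.
2. the tray is drawn out to its stop (within 8 mm) with the arm clear (value of joint tray above 0.107 m and value of joint keeper above 1.2 rad), for 0.2 s.
3. every pot stands upright in the tray, cap pressed home (x of pot1 in the frame of tray_in between -0.012 and 0.012 m and y of pot1 in the frame of tray_in between -0.076 and 0.076 m and z of pot1 in the frame of tray_in between -0.005 and 0.005 m and angle between each of pot1, pot2, pot3, pot4's own z axis and vertical below 0.12 rad and value of joint each of cap1, cap2, cap3, cap4 below 0.0025 m and x of pot2 in the frame of tray_in between -0.012 and 0.012 m and y of pot2 in the frame of tray_in between -0.076 and 0.076 m and z of pot2 in the frame of tray_in between -0.005 and 0.005 m and x of pot3 in the frame of tray_in between -0.012 and 0.012 m and y of pot3 in the frame of tray_in between -0.076 and 0.076 m and z of pot3 in the frame of tray_in between -0.005 and 0.005 m and x of pot4 in the frame of tray_in between -0.012 and 0.012 m and y of pot4 in the frame of tray_in between -0.076 and 0.076 m and z of pot4 in the frame of tray_in between -0.005 and 0.005 m), for 0.2 s.
4. the loaded tray is fully home, the arm still clear (all of step 3 and value of joint tray below 0.005 m and value of joint keeper above 1 rad), for 0.2 s.
5. the keeper arm is closed across the tray (value of joint keeper below 0.1 rad and value of joint tray below 0.005 m), for 0.2 s.
At the end, for the whole second after the job is handed in: Every pot present stands upright (within 0.12 rad) on the tray's floor inside the trough, its cap within 2.5 mm of fully pressed, at rest; the tray within 5 mm of fully home; the keeper arm within 0.10 rad of closed (all of step 3 and all of step 5 and linear speed of each of pot1, pot2, pot3, pot4 below 0.02 m/s); the robot touches nothing.
It fails at once if a bystander is pushed more than 3 cm (distance of any of coaster1, coaster2, coaster3, jar, clip_holder, lying_remote from where it was at the start of the episode above 0.03 m).
Of pot1, pot2, pot3, pot4 only 2 to 3 are there at a start; the rules pass over those that are not, and their reading is None.
At some moment in a run one of pot1, pot2, pot3, pot4 may be knocked a few centimetres aside while the robot is not near it.
It also fails if it takes over 208 s, if anything falls off the work surface, if the arm or the gripper's body presses on something with over 40 N, if the wrist force passes 120 N, or if a joint passes its speed limit or range.

## Working session

There is one attempt and no reset: what is moved stays moved. The work goes in short steps, Python scripts to look and compute and a shell command to move; the robot and the scene stay as the last step left them, time stands still between calls to the robot, and variables do not carry over. Pictures are saved under pics/ and viewed, and the job is handed in when it is done.

```bash
ls; mkdir -p pics
cat > h.py <<'E'
import numpy as np, cv2
from station import r
def snap(name,fn=None):
    c=r.read_camera(name)
    if fn: cv2.imwrite('pics/'+fn,c['color'])
    return c
def K(c):
    f=192/np.tan(np.radians(c['fovy'])/2)
    return np.array([[f,0,c['cx']],[0,f,c['cy']],[0,0,1.]])
def cloud(c):
    h,w=c['depth'].shape
    u,v=np.meshgrid(np.arange(w),np.arange(h))
    p=cv2.undistortPoints(np.stack([u,v],-1).reshape(-1,1,2).astype(np.float64),K(c),np.array(c['D'])).reshape(h,w,2)
    d=c['depth'][...,None]
    X=np.concatenate([p*d,d],-1)
    R=np.array(c['R']);t=np.array(c['t'])
    return (X-t)@R
def ray(c,u,v,z):
    "world point on plane z through pixel"
    p=cv2.undistortPoints(np.array([[[u,v]]],float),K(c),np.array(c['D'])).ravel()
    R=np.array(c['R']);t=np.array(c['t'])
    o=-R.T@t; d=R.T@np.array([p[0],p[1],1]); return o+d*(z-o[2])/d[2]
def proj(c,X):
    X=np.array(X,float).reshape(-1,3)
    R=np.array(c['R']);rv=cv2.Rodrigues(R)[0]
    return cv2.projectPoints(X,rv,np.array(c['t'],float),K(c),np.array(c['D']))[0].reshape(-1,2)
E
python3 - <<'E'
from h import *
for n in('top','side'):
    c=snap(n,n+'0.png'); print(n,c['fovy'],c['D'],-np.array(c['R']).T@np.array(c['t']))
print(r.state())
E
```

```text
pics
top 49.4772916227264 [-0.09092397  0.          0.          0.          0.        ] [ 0.40630025 -0.01748138  1.202745  ]
side 48.735720151071696 [0.02019285 0.         0.         0.         0.        ] [ 0.0560541  -0.78066986  0.82687853]
{'t': 0.1, 'joints': array([ 1.01570840e+00,  2.63451329e-01, -4.88700659e-02,  1.25939094e+00,
       -3.86352392e-07,  1.41549472e+00]), 'qvel': array([ 0.00070798, -0.00208498,  0.00296712,  0.00088081,  0.00119504,
       -0.00187675]), 'joint_torque': array([ 8.72213772e-03, -6.38574529e+01,  3.85062683e+01,  9.90174827e-03,
        2.09475629e-04, -2.27170892e-05]), 'position': array([0.20420569, 0.48337042, 0.20778676]), 'tcp_rot': array([-1.59099523e-04,  1.98564598e-01,  9.80087695e-01, -4.29479917e-04]), 'contact_force': array([-0.02845776, -0.12052512,  0.97918846]), 'moment': array([-0.00303385, -0.00217277,  0.02718621]), 'gripper_width': 0.08532776338875067}
```

View pics/top0.png

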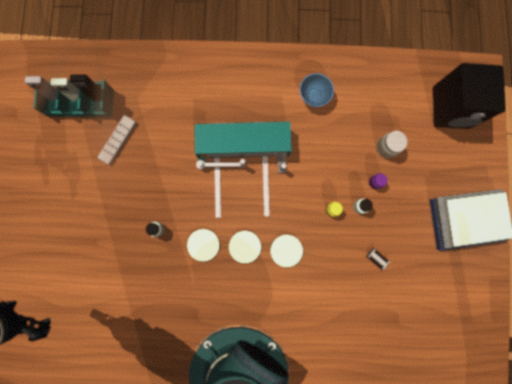

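View pics/side0.png

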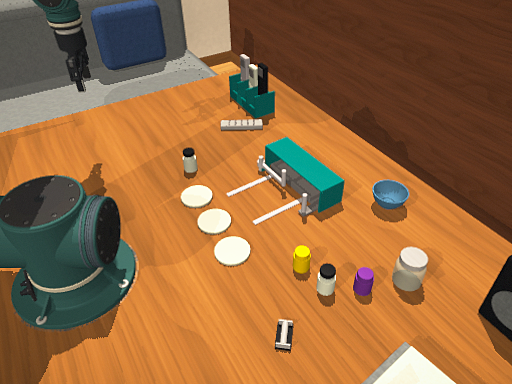

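The top view shows two white pots with black caps, at (155,229) and (364,206); the yellow (335,209) and purple (378,181) ones are decoys. The dock is at (243,140), the keeper hinge at about (201,165), the keeper pin at (243,163) and the tray pin at (283,168). I'll enlarge these and measure.

Run:
```python
from h import *
c=snap('top'); s=snap('side')
a=cv2.resize(c['color'][110:260,130:400],None,fx=2.9,fy=2.9,interpolation=cv2.INTER_CUBIC); cv2.imwrite('pics/topz.png',a)
a=cv2.resize(s['color'][120:300,160:360],None,fx=3.3,fy=3.3,interpolation=cv2.INTER_CUBIC); cv2.imwrite('pics/sidez.png',a)
P=cloud(c); Q=cloud(s)
for n,X,im in(('top',P,c),('side',Q,s)):
    v=im['depth']>0; hsv=cv2.cvtColor(im['color'],cv2.COLOR_BGR2HSV)
    teal=v&(abs(hsv[...,0].astype(int)-86)<10)&(hsv[...,1]>150)&(X[...,0]>.35)&(abs(X[...,1])<.25)
    roof=teal&(abs(X[...,2]-.08)<.008)
    p=X[roof]; print(n,'roof',p.shape,p.mean(0)); 
    b=cv2.minAreaRect((p[:,:2]*1000).astype(np.float32)); print(b, cv2.boxPoints(b))
for uv in[(155,229),(364,206),(201,165),(243,163),(283,168),(392,138),(202,245),(245,247),(286,251)]:
    print(uv,P[uv[1],uv[0]].round(3))
for uv in[(189,153),(327,271),(262,160),(283,174),(304,197)]: print('side',uv,Q[uv[1],uv[0]].round(3))
```

```text
top roof (137, 3) [ 0.66240207 -0.03384077  0.08085668]
((668.8494873046875, -22.643211364746094), (71.14762878417969, 187.6999053955078), 2.385326623916626) [[ 629.4005     69.644844]
 [ 637.2125   -117.89242 ]
 [ 708.29846  -114.93127 ]
 [ 700.48645    72.605995]]
side roof (1605, 3) [ 0.66401407 -0.00959347  0.08160167]
((667.0321655273438, 3.3119354248046875), (85.76140594482422, 264.75006103515625), 3.290433883666992) [[ 616.6242   133.00749]
 [ 631.8201  -131.3061 ]
 [ 717.4401  -126.38362]
 [ 702.2442   137.92998]]
(155, 229) [0.409 0.238 0.067]
(364, 206) [ 0.487 -0.332  0.071]
(201, 165) [0.591 0.121 0.049]
(243, 163) [0.596 0.003 0.075]
(283, 168) [ 0.587 -0.108  0.065]
(392, 138) [ 0.676 -0.406  0.089]
(202, 245) [0.368 0.114 0.012]
(245, 247) [ 0.365 -0.008  0.009]
(286, 251) [ 0.357 -0.126  0.008]
side (189, 153) [0.406 0.229 0.073]
side (327, 271) [ 0.487 -0.342  0.069]
side (262, 160) [0.599 0.12  0.04 ]
side (283, 174) [0.598 0.003 0.064]
side (304, 197) [ 0.588 -0.114  0.07 ]
```

View pics/topz.png

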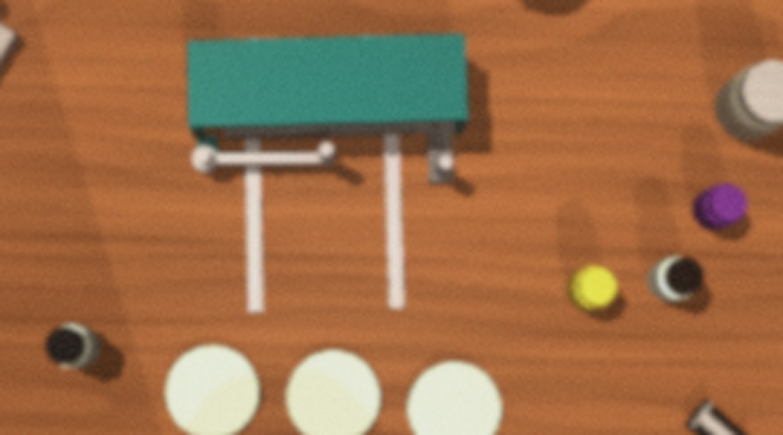

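View pics/sidez.png

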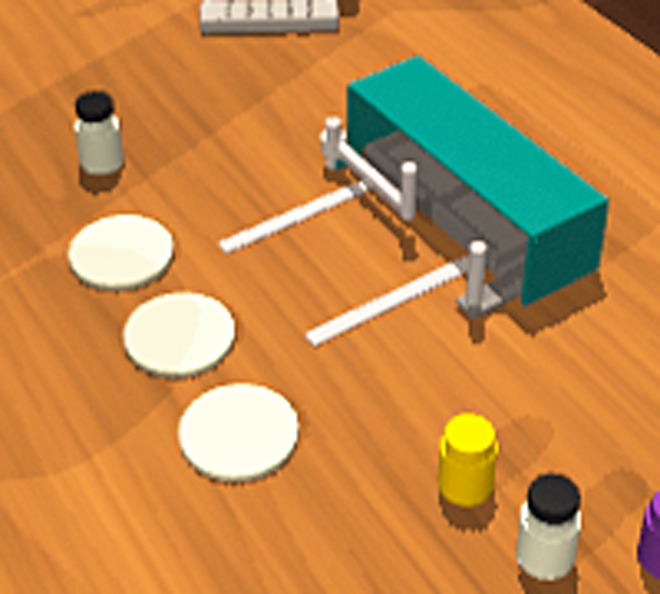

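Run:
```python
from h import *
c=snap('top'); s=snap('side')
f=lambda x,y:(x/2.9+130-.3,y/2.9+110-.3)
g=lambda x,y:(x/3.3+160-.3,y/3.3+120-.3)
for n,p,z in[('FL',(190,127),.08),('FR',(467,121),.08),('BL',(188,41),.08),('BR',(464,34),.08),('kpost',(326,149),.075),('tpost',(444,160),.072),('hinge',(203,157),.05),('strip1a',(256,311),0),('strip1b',(253,140),0),('strip2a',(397,306),0),('strip2b',(391,136),0),('potL',(69,344),.072),('potR',(683,276),.072),('yel',(596,287),.058),('pur',(722,205),.058)]:
    print('top',n,ray(c,*f(*p),z).round(4))
for n,p,z in[('FL',(348,87),.08),('FR',(527,228),.08),('BR',(607,200),.08),('BL',(420,57),.08),('kpost',(409,167),.075),('tpost',(478,246),.072),('hinge',(333,121),.05),('potL',(94,106),.072),('potR',(553,498),.072)]:
    print('side',n,ray(s,*g(*p),z).round(4))
```

```text
top FL [0.6179 0.1342 0.08  ]
top FR [ 0.6309 -0.1267  0.08  ]
top BL [0.7008 0.1396 0.08  ]
top BR [ 0.7149 -0.1225  0.08  ]
top kpost [0.6012 0.0056 0.075 ]
top tpost [ 0.5944 -0.1064  0.072 ]
top hinge [0.5945 0.1245 0.05  ]
top strip1a [0.4493 0.072  0.    ]
top strip1b [0.6214 0.0809 0.    ]
top strip2a [ 0.4581 -0.0681  0.    ]
top strip2b [ 0.6293 -0.058   0.    ]
top potL [0.4108 0.2411 0.072 ]
top potR [ 0.4904 -0.3352  0.072 ]
top yel [ 0.4787 -0.2551  0.058 ]
top pur [ 0.5611 -0.3772  0.058 ]
side FL [0.6161 0.1302 0.08  ]
side FR [ 0.6353 -0.1173  0.08  ]
side BR [ 0.7137 -0.1235  0.08  ]
side BL [0.7004 0.1362 0.08  ]
side kpost [0.6016 0.0057 0.075 ]
side tpost [ 0.5941 -0.1074  0.072 ]
side hinge [0.5977 0.1271 0.05  ]
side potL [0.4068 0.2377 0.072 ]
side potR [ 0.4871 -0.3427  0.072 ]
```

The zoom confirms the geometry. The hinge is at about (0.595,0.125), the keeper pin at (0.601,0.006), the tray pin at (0.594,-0.107) and the dock yaw about 3°. Both caps are up (tops near 72 mm). Next I move over the keeper pin.

```bash
python3 -m inch '[[[200,-240,0],13,1],[[200,-240,0],13,1],[[200,-240,0],13,1],[[200,-240,0],13,1],[[200,-240,0],13,1],[[200,-240,0],13,1],[[200,-240,0],13,1],[[397,-478,0],26,0.6],[[397,-478,0],26,0.6],[[397,-478,0],26,0.6],[[397,-478,0],26,0.6],[[397,-478,0],26,0.6]]'
python3 -m inch '[[[0,0,0],0,0.6],[[0,0,0],0,0.6]]'
python3 - <<'E'
from h import *
s=r.state(); print(s['position'],s['tcp_rot'],s['joints'].round(3))
E
```

```text
t: 1.5
position: [0.5611, 0.0537, 0.2082]
tcp_rot: [0.0, -0.027, 1.0, 0.0]
contact_force: [0.9, 2.0, -0.4]
gripper_width: 0.0513
t: 1.7
position: [0.5603, 0.0548, 0.2076]
tcp_rot: [-0.0, -0.026, 1.0, 0.0]
contact_force: [-1.3, 0.1, -0.3]
gripper_width: 0.0511
[0.56026098 0.05481424 0.2076451 ] [-4.81376050e-04 -2.60372537e-02  9.99660852e-01  1.06986389e-04] [-0.047  0.33   0.048  1.29   0.    -0.099]
```

```bash
python3 -m inch '[[[41,-49,0],0,0.6],[[41,-49,0],0,0.6],[[41,-49,-100],0,0.6],[[41,-49,-100],0,0.6],[[41,-49,-100],0,0.6]]'
python3 - <<'E'
from h import *
c=snap('top','t1.png');s=snap('side')
cv2.imwrite('pics/s1.png',cv2.resize(s['color'][100:300,170:400],None,fx=3,fy=3))
print(r.state()['position'])
E
```

```text
t: 2.2
position: [0.5966, 0.0081, 0.1031]
tcp_rot: [-0.005, -0.027, 1.0, 0.001]
contact_force: [-0.3, -0.2, 1.4]
gripper_width: 0.0511
[0.60066377 0.00749875 0.10947558]
```

View pics/s1.png

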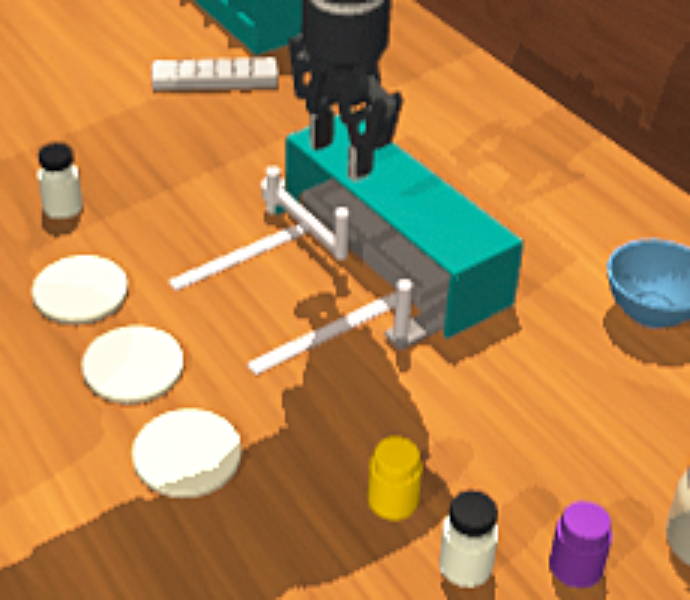

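The gripper straddles the keeper pin from above, with the jaws along the bar. Descend and grip.

```bash
python3 -m inch '[[[0,0,-30],0,0.6],[[0,0,-65],0,0.6],[[0,0,-65],0,0.6],[[0,0,-65],0,0.0],[[0,0,-65],0,0.0],[[0,0,-65],0,0.0],[[0,0,-65],0,0.0],[[0,0,-65],0,0.0],[[0,0,-65],0,0.0]]'
python3 - <<'E'
from h import *
h=np.array([594.5,125.5]);th=np.radians(3.1)
ex=np.array([np.cos(th),np.sin(th)]);ey=np.array([-ex[1],ex[0]])
p=lambda a:h-120*(np.sin(a)*ex+np.cos(a)*ey)
p0=p(0);print(p0)
for d in range(8,110,8): print(d,(p(np.radians(d))-p0).round(0))
E
```

```text
t: 3.2
position: [0.6028, 0.0058, 0.0457]
tcp_rot: [0.002, -0.027, 1.0, -0.001]
contact_force: [-0.3, -4.5, 10.6]
gripper_width: 0.0097
[600.98945756   5.67559956]
8 [-17.   0.]
16 [-33.   3.]
24 [-49.   8.]
32 [-64.  15.]
40 [-79.  24.]
48 [-91.  35.]
56 [-102.   47.]
64 [-111.   61.]
72 [-118.   77.]
80 [-123.   93.]
88 [-126.  109.]
96 [-126.  126.]
104 [-124.  143.]
```

```bash
python3 -m inch '[[[0,0,0],0,0.0],[[0,0,0],0,0.0],[[0,0,0],0,0.0]]'
python3 - <<'E'
from h import *
s=snap('side')
cv2.imwrite('pics/s2.png',cv2.resize(s['color'][110:240,210:350],None,fx=4.4,fy=4.4,interpolation=cv2.INTER_CUBIC))
E
```

```text
t: 3.5
position: [0.6028, 0.0058, 0.0458]
tcp_rot: [0.002, -0.027, 1.0, -0.001]
contact_force: [-0.8, -3.9, 9.8]
gripper_width: 0.0101
```

View pics/s2.png

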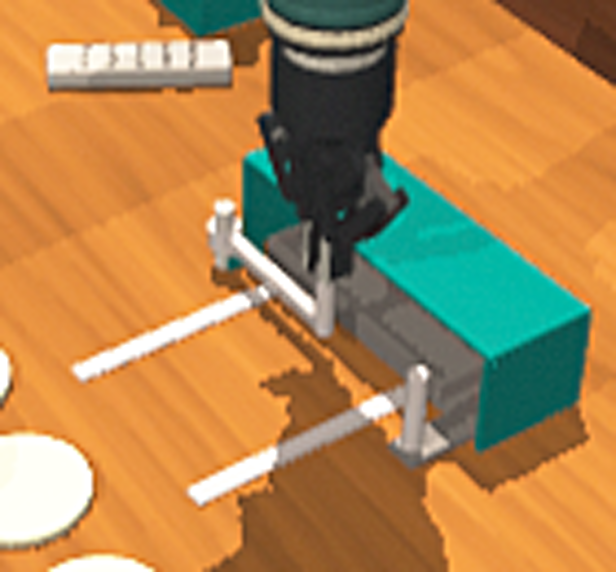

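The jaws hold the pin. Swing the first part and check.

```bash
python3 -m inch '[[[-9,0,0],-4,0],[[-17,0,0],-8,0],[[-25,1,0],-12,0],[[-33,3,0],-16,0],[[-41,5,0],-20,0],[[-49,8,0],-24,0],[[-57,11,0],-28,0],[[-64,15,0],-32,0],[[-64,15,0],-32,0]]'
python3 - <<'E'
from h import *
s=snap('side')
cv2.imwrite('pics/s3.png',cv2.resize(s['color'][110:240,210:350],None,fx=4.4,fy=4.4,interpolation=cv2.INTER_CUBIC))
E
```

```text
t: 4.45
position: [0.5377, 0.0212, 0.0457]
tcp_rot: [0.002, 0.251, 0.968, -0.0]
contact_force: [-3.2, -3.3, 13.1]
gripper_width: 0.0097
```

View pics/s3.png

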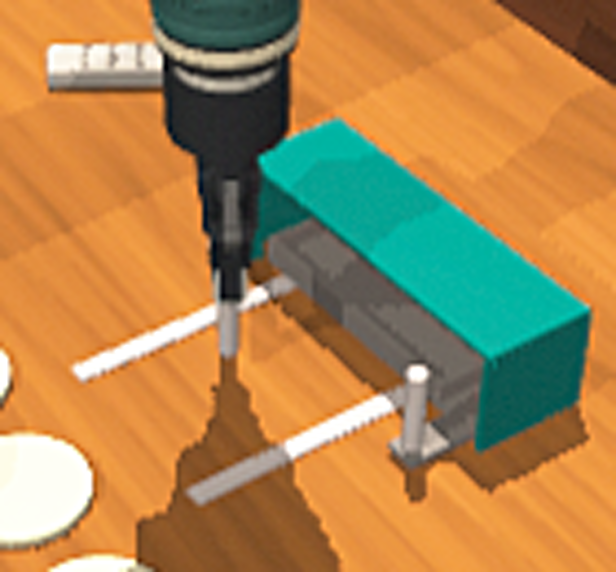

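The arm follows the grip; continue the arc to about 104°.

```bash
python3 -m inch '[[[-8,5,0],-4,0],[[-15,9,0],-8,0],[[-27,20,0],-16,0],[[-38,32,0],-24,0],[[-47,46,0],-32,0],[[-54,62,0],-40,0],[[-59,78,0],-48,0],[[-62,94,0],-56,0],[[-62,111,0],-64,0],[[-60,128,0],-72,0],[[-60,128,0],-72,0],[[-60,128,0],-72,0]]'
python3 -m inch '[[[0,0,0],0,0.5],[[0,0,0],0,0.5],[[0,0,0],0,0.5],[[0,0,70],0,0.5],[[0,0,70],0,0.5],[[0,0,120],0,0.5],[[0,0,120],0,0.5]]'
python3 - <<'E'
from h import *
s=snap('side','s4.png');c=snap('top','t4.png');print(r.state()['joints'].round(2))
E
```

```text
t: 5.7
position: [0.4793, 0.1505, 0.0456]
tcp_rot: [0.001, 0.771, 0.637, 0.002]
contact_force: [0.0, 0.6, 12.8]
gripper_width: 0.0097
t: 6.4
position: [0.4792, 0.1499, 0.1684]
tcp_rot: [0.002, 0.771, 0.637, 0.003]
contact_force: [0.4, 0.5, -0.7]
gripper_width: 0.0425
[ 0.14  0.24 -0.2   1.13 -0.    1.9 ]
```

View pics/s4.png

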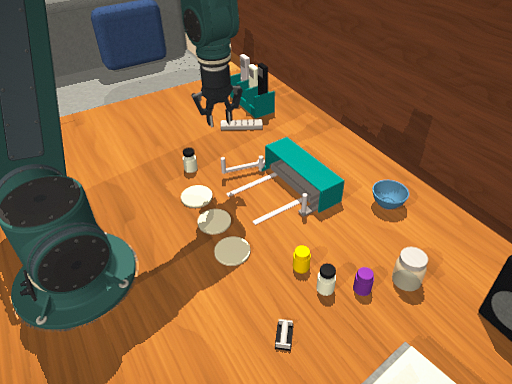

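View pics/t4.png

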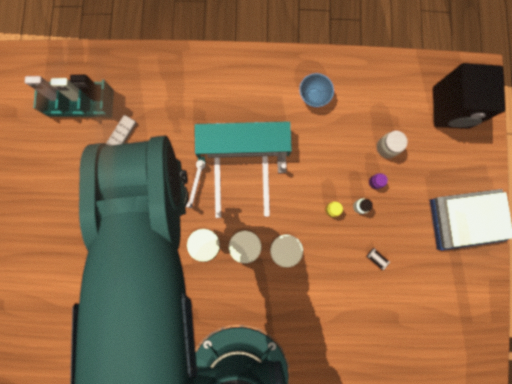

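The keeper is open to about 1.8 rad (pin at top pixel (190,205)). Next is the tray pin at (0.594,-0.107).

```bash
python3 -m inch '[[[115,-257,0],104,0.5],[[115,-257,0],104,0.5],[[115,-257,0],104,0.5],[[115,-257,0],104,0.5],[[115,-257,0],104,0.5],[[115,-257,0],104,0.5],[[115,-257,0],104,0.5],[[115,-257,0],104,0.5],[[115,-257,0],104,0.5],[[115,-257,0],104,0.5],[[115,-257,0],104,0.5],[[115,-257,0],104,0.5]]'
python3 -m inch '[[[0,0,0],0,0.5]]'
```

```text
t: 7.7
position: [0.5914, -0.1072, 0.1617]
tcp_rot: [-0.001, -0.0, 1.0, 0.0]
contact_force: [-0.2, 0.4, 0.9]
gripper_width: 0.0429
t: 7.8
position: [0.5914, -0.1073, 0.1619]
tcp_rot: [-0.001, 0.002, 1.0, 0.0]
contact_force: [0.2, -0.3, 0.0]
gripper_width: 0.0427
```

```bash
python3 -m inch '[[[2,0,-50],3,0.5],[[2,0,-95],3,0.5],[[2,0,-122],3,0.5],[[2,0,-122],3,0.5],[[2,0,-122],3,0],[[2,0,-122],3,0],[[2,0,-122],3,0],[[2,0,-122],3,0],[[2,0,-122],3,0],[[2,0,-122],3,0]]'
```

```text
t: 8.8
position: [0.5951, -0.1078, 0.0429]
tcp_rot: [0.001, -0.023, 1.0, -0.001]
contact_force: [-1.6, -1.2, 7.5]
gripper_width: 0.0095
```

```bash
python3 -m inch '[[[-15,-1,0],0,0],[[-30,-2,0],0,0],[[-45,-2,0],0,0],[[-60,-3,0],0,0],[[-75,-4,0],0,0],[[-90,-5,0],0,0],[[-105,-6,0],0,0],[[-115,-6,0],0,0],[[-115,-6,0],0,0],[[-115,-6,0],0,0]]'
python3 -m inch '[[[-2,0,0],0,0],[[-2,0,0],0,0]]'
```

```text
t: 9.8
position: [0.4822, -0.1141, 0.0431]
tcp_rot: [0.003, -0.023, 1.0, -0.001]
contact_force: [10.2, -0.4, 1.4]
gripper_width: 0.0096
t: 10.0
position: [0.4821, -0.1141, 0.0432]
tcp_rot: [0.005, -0.023, 1.0, -0.0]
contact_force: [20.5, 3.4, -7.3]
gripper_width: 0.0095
```

The tray hit its stop. I'll release, rise and go above the right pot, then look.

```bash
python3 -m inch '[[[3,0,0],0,0],[[3,0,0],0,0.5],[[3,0,0],0,0.5],[[3,0,0],0,0.5],[[3,0,45],0,0.5],[[3,0,90],0,0.6],[[3,0,130],0,1],[[-130,0,180],0,1],[[-130,0,180],0,1],[[-130,0,180],0,1],[[-130,0,180],0,1]]'
python3 - <<'E'
from h import *
s=snap('side');c=snap('top')
cv2.imwrite('pics/t5.png',cv2.resize(c['color'][110:270,130:400],None,fx=2.9,fy=2.9,interpolation=cv2.INTER_CUBIC))
cv2.imwrite('pics/s5.png',cv2.resize(s['color'][120:300,160:360],None,fx=3.3,fy=3.3,interpolation=cv2.INTER_CUBIC))
E
```

```text
t: 11.1
position: [0.344, -0.113, 0.223]
tcp_rot: [0.001, -0.022, 1.0, -0.001]
contact_force: [0.6, 0.6, -0.9]
gripper_width: 0.0852
```

View pics/t5.png

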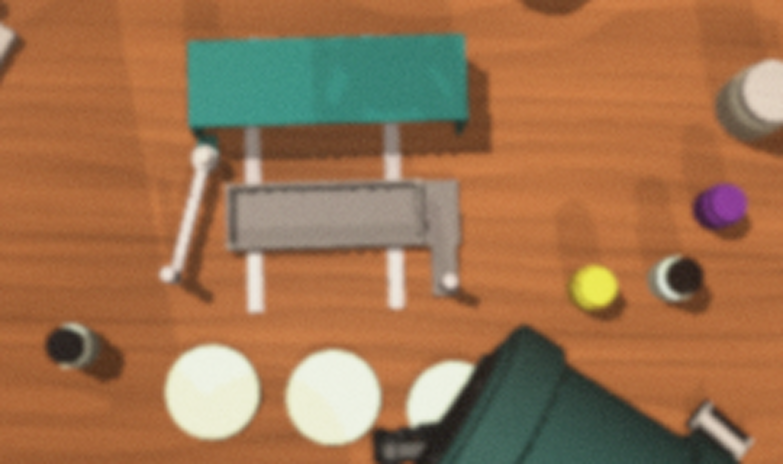

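View pics/s5.png

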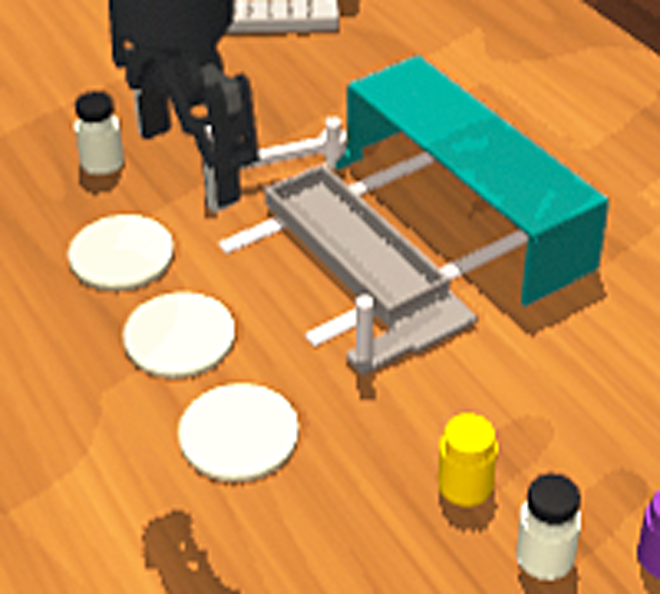

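Top view: the tray is fully out (trough about (328,215) in the crop), keeper clear to the left, pots unchanged. Now I measure the trough and the pots.

```bash
cat >> h.py <<'E'
def pots(guesses,c,s):
    for g in guesses:
        for n,im in(('top',c),('side',s)):
            X=cloud(im); hsv=cv2.cvtColor(im['color'],cv2.COLOR_BGR2HSV)
            near=(np.hypot(X[...,0]-g[0],X[...,1]-g[1])<.05)&(im['depth']>0)
            m=near&(hsv[...,2]<70)&(X[...,2]>.04)&(X[...,2]<.09)
            p=X[m]
            zt=np.percentile(p[:,2],75) if len(p) else 0
            t=p[abs(p[:,2]-zt)<.004]
            if len(t)<4: print(n,g,'few',len(p)); continue
            (x,y),rad=cv2.minEnclosingCircle((t[:,:2]*1000).astype(np.float32))
            vs,us=np.where(m)
            print(n,g,len(p),'ztop',zt.round(4),'mean',t.mean(0).round(4),'circ',round(x),round(y),round(rad,1),'pix',us.min(),us.max(),vs.min(),vs.max())
E
python3 - <<'E'
from h import *
s=snap('side');c=snap('top')
pots([(.409,.239),(.489,-.339)],c,s)
f=lambda x,y:(x/2.9+130-.3,y/2.9+110-.3)
g=lambda x,y:(x/3.3+160-.3,y/3.3+120-.3)
for p in[(227,186),(230,250),(427,245),(424,182)]: print('rim',ray(c,*f(*p),.024).round(4))
print('post',ray(c,*f(449,282),.072).round(4),ray(s,*g(365,302),.072).round(4))
for p in[(266,189),(395,316),(447,280),(322,168)]: print('rim side',ray(s,*g(*p),.024).round(4))
# project predicted pot silhouettes on pics
a=np.linspace(0,6.283,60)
for im,nm in((c,'c'),(s,'s')):
    I=cv2.resize(im['color'],None,fx=4,fy=4,interpolation=cv2.INTER_CUBIC)
    for (x,y) in[(.409,.240),(.489,-.339)]:
        for R,z,col in((.021,0.,(0,0,255)),(.018,.072,(0,255,255))):
            q=proj(im,np.stack([x+R*np.cos(a),y+R*np.sin(a),0*a+z],-1))*4+1.5
            cv2.polylines(I,[q.astype(int)],True,col,1)
    if nm=='c': t=np.hstack([I[820:1000,540:740],I[740:920,1370:1570]])
    else: t=np.hstack([I[560:760,640:860],I[1020:1220,1200:1420]])
    cv2.imwrite('pics/ov_%s.png'%nm,cv2.resize(t,None,fx=1.8,fy=1.8))
E
```

```text
top (0.409, 0.239) 94 ztop 0.0728 mean [0.4094 0.2449 0.0719] circ 410 246 15.2 pix 147 157 224 233
side (0.409, 0.239) 82 ztop 0.0731 mean [0.4083 0.2416 0.0723] circ 410 244 16.6 pix 183 193 148 156
top (0.489, -0.339) 93 ztop 0.0726 mean [ 0.4904 -0.3375  0.0714] circ 490 -337 15.4 pix 361 371 200 210
side (0.489, -0.339) 185 ztop 0.0709 mean [ 0.4893 -0.3403  0.0701] circ 491 -340 18.1 pix 320 335 264 278
rim [0.5705 0.1029 0.024 ]
rim [0.5074 0.0977 0.024 ]
rim [ 0.5176 -0.0951  0.024 ]
rim [ 0.5799 -0.0908  0.024 ]
post [ 0.4788 -0.1134  0.072 ] [ 0.4807 -0.115   0.072 ]
rim side [0.5101 0.1005 0.024 ]
rim side [ 0.5199 -0.0996  0.024 ]
rim side [ 0.5808 -0.0861  0.024 ]
rim side [0.5693 0.1001 0.024 ]
```

View pics/ov_c.png

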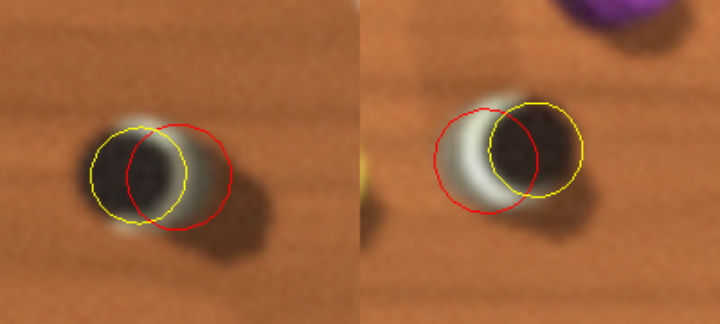

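View pics/ov_s.png

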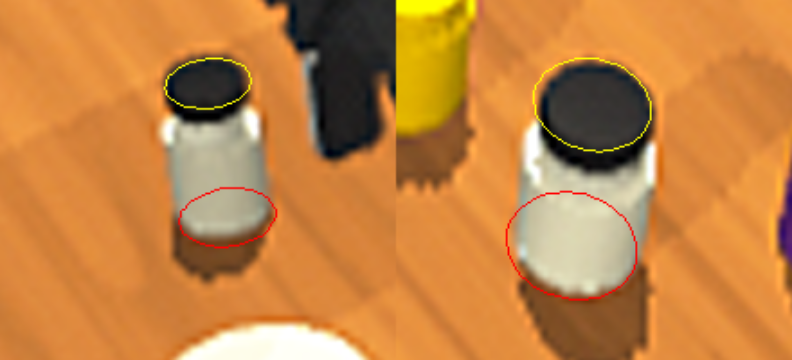

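Overlay check: the right pot fits (.490,-.339), and the left one needs to shift to (.409,.244). Trough middle is about (.5445,.005), with rim and pin agreeing to within about 4 mm. Now over the right pot.

```bash
python3 -m inch '[[[146,-226,0],0,0.75],[[146,-226,0],0,0.75],[[146,-226,0],0,0.75],[[146,-226,0],0,0.75],[[146,-226,0],0,0.75],[[146,-226,0],0,0.75],[[146,-226,0],0,0.75],[[146,-226,0],0,0.75],[[146,-226,-50],0,0.75],[[146,-226,-50],0,0.75],[[146,-226,-50],0,0.75]]'
python3 - <<'E'
from h import *
s=snap('side');cv2.imwrite('pics/s6.png',cv2.resize(s['color'][180:360,230:450],None,fx=3.3,fy=3.3,interpolation=cv2.INTER_CUBIC))
pots([(.409,.244)],snap('top'),s)
print(r.state()['position'])
E
```

```text
t: 12.4
position: [0.4928, -0.3384, 0.1719]
tcp_rot: [-0.0, -0.024, 1.0, 0.0]
contact_force: [0.8, -0.2, 1.4]
gripper_width: 0.0638
top (0.409, 0.244) 93 ztop 0.0734 mean [0.4093 0.2447 0.0722] circ 409 245 15.7 pix 147 157 224 233
side (0.409, 0.244) 79 ztop 0.0725 mean [0.4077 0.2422 0.0719] circ 410 242 17.8 pix 183 193 148 156
[ 0.49392935 -0.33980562  0.17368653]
```

View pics/s6.png

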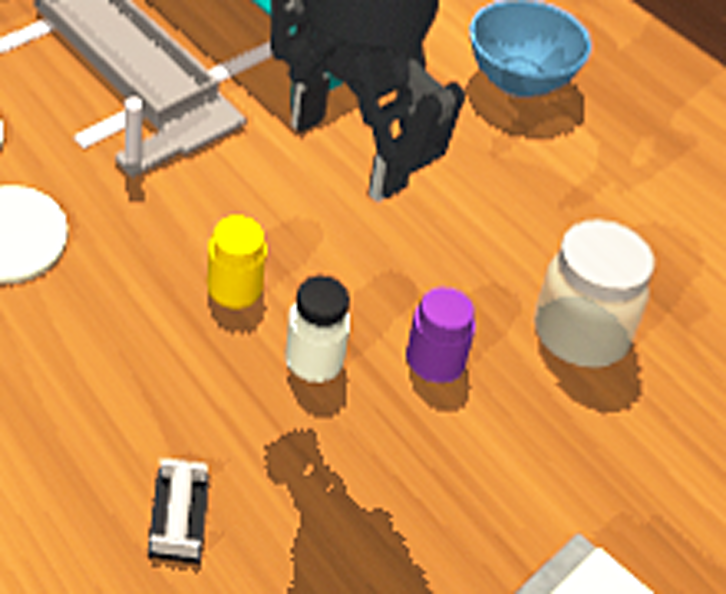

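The gripper is above the right pot (white with black cap at (320,330) in the crop, yellow to its left, purple to its right). Descend and grip.

```bash
python3 -m inch '[[[-3,0,-50],0,0.75],[[-3,0,-95],0,0.75],[[-3,0,-130],0,0.75],[[-3,0,-161],0,0.75],[[-3,0,-161],0,0.75],[[-3,0,-161],0,0.2],[[-3,0,-161],0,0.2],[[-3,0,-161],0,0.2],[[-3,0,-161],0,0.2],[[-3,0,-161],0,0.2]]'
python3 -m inch '[[[0,0,30],0,0.2],[[0,0,60],0,0.2],[[0,0,80],0,0.2],[[0,0,80],0,0.2]]'
python3 - <<'E'
from h import *
s=snap('side');cv2.imwrite('pics/s7.png',cv2.resize(s['color'][180:360,230:450],None,fx=3.3,fy=3.3,interpolation=cv2.INTER_CUBIC))
E
```

```text
t: 13.5
position: [0.4914, -0.3405, 0.0133]
tcp_rot: [0.002, -0.023, 1.0, -0.001]
contact_force: [-0.8, 2.0, 8.0]
gripper_width: 0.0387
t: 13.9
position: [0.4919, -0.341, 0.0951]
tcp_rot: [0.003, -0.023, 1.0, -0.003]
contact_force: [1.1, 0.5, -0.9]
gripper_width: 0.0383
```

View pics/s7.png

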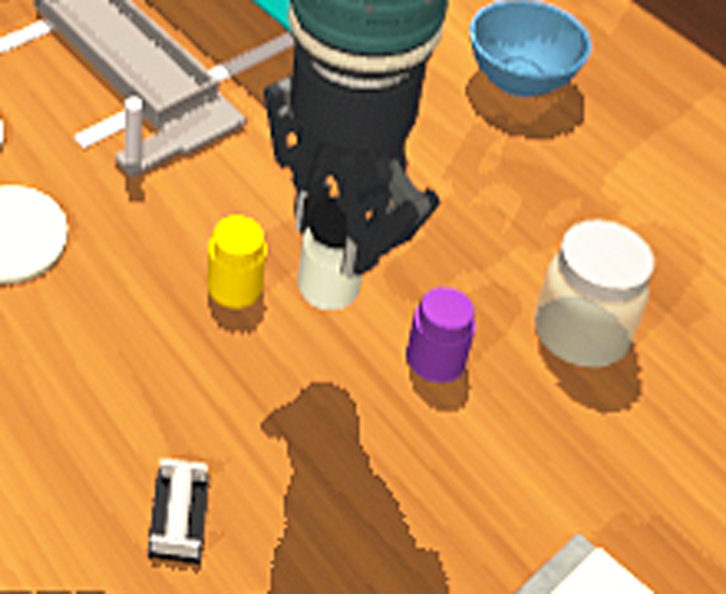

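```bash
python3 -m inch '[[[0,0,20],0,0.2],[[55,301,20],0,0.2],[[55,301,20],0,0.2],[[55,301,20],0,0.2],[[55,301,20],0,0.2],[[55,301,20],0,0.2],[[55,301,20],0,0.2],[[55,301,20],0,0.2],[[55,301,20],0,0.2],[[55,301,20],0,0.2]]'
python3 - <<'E'
from h import *
s=snap('side');cv2.imwrite('pics/s8.png',cv2.resize(s['color'][80:260,200:400],None,fx=3.3,fy=3.3,interpolation=cv2.INTER_CUBIC))
print(r.state()['position'])
E
```

```text
t: 14.95
position: [0.545, -0.0391, 0.1101]
tcp_rot: [-0.0, -0.023, 1.0, -0.0]
contact_force: [-0.4, 0.3, -1.2]
gripper_width: 0.0387
[ 0.54493529 -0.03948395  0.11011617]
```

View pics/s8.png

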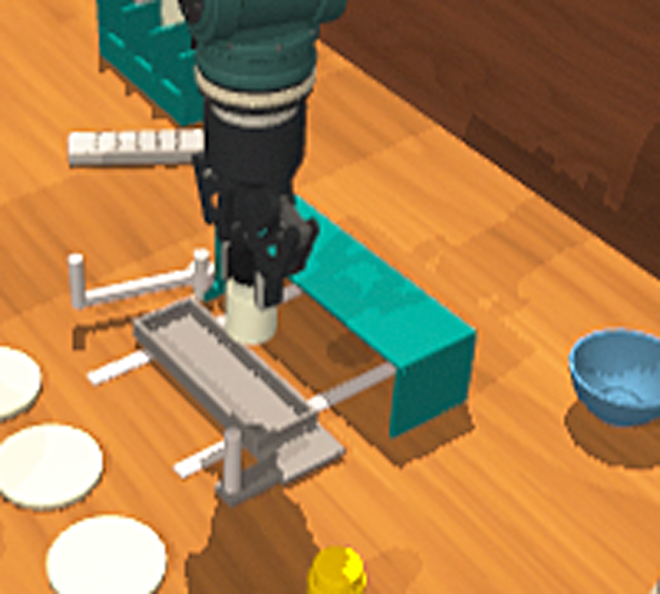

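```bash
python3 -m inch '[[[1,0,-40],0,0.2],[[1,0,-70],0,0.2],[[1,0,-80],0,0.2],[[1,0,-86],0,0.2],[[1,0,-86],0,0.2],[[1,0,-86],0,0.2]]'
python3 -m inch '[[[0,0,0],0,0.7],[[0,0,0],0,0.7],[[0,0,0],0,0.7],[[0,0,40],0,0.7],[[0,0,80],0,0.7],[[0,0,110],0,0.4],[[0,0,110],0,0],[[0,0,110],0,0],[[0,0,110],0,0],[[0,0,110],0,0]]'
python3 - <<'E'
from h import *
s=snap('side');cv2.imwrite('pics/s9.png',cv2.resize(s['color'][80:260,200:400],None,fx=3.3,fy=3.3,interpolation=cv2.INTER_CUBIC))
c=snap('top')
pots([(.409,.244),(.547,-.04)],c,s)
print(r.state()['position'])
E
```

```text
t: 15.6
position: [0.5468, -0.0388, 0.0253]
tcp_rot: [0.001, -0.023, 1.0, -0.0]
contact_force: [0.5, -0.1, -1.2]
gripper_width: 0.0387
t: 16.6
position: [0.5454, -0.0383, 0.1331]
tcp_rot: [-0.001, -0.023, 1.0, 0.0]
contact_force: [0.1, 0.4, 0.4]
gripper_width: -0.0002
top (0.409, 0.244) 92 ztop 0.0734 mean [0.4096 0.2448 0.0724] circ 409 245 15.0 pix 147 157 224 233
side (0.409, 0.244) 83 ztop 0.0723 mean [0.4079 0.2429 0.0718] circ 410 245 17.8 pix 183 193 148 156
top (0.547, -0.04) few 0
side (0.547, -0.04) 109 ztop 0.082 mean [ 0.5446 -0.0424  0.0812] circ 545 -42 17.7 pix 270 282 181 190
[ 0.54562674 -0.03831194  0.13336327]
```

View pics/s9.png

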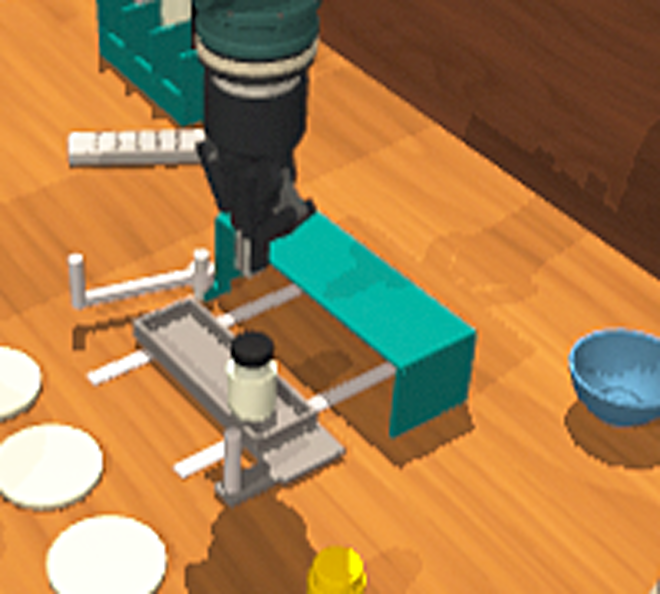

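The right pot stands in the tray with its cap top at 82 mm. Press the cap with shut fingers.

```bash
python3 -m inch '[[[0,-3,-30],0,0],[[0,-3,-45],0,0],[[0,-3,-52],0,0],[[0,-3,-57],0,0],[[0,-3,-61],0,0],[[0,-3,-64],0,0],[[0,-3,-64],0,0]]'
```

```text
t: 17.4
position: [0.5461, -0.0414, 0.0702]
tcp_rot: [0.0, -0.023, 1.0, -0.0]
contact_force: [-0.1, 0.0, -0.1]
gripper_width: -0.0
```

```bash
python3 -m inch '[[[0,0,-2],0,0],[[0,0,-2],0,0]]';python3 -m inch '[[[0,0,-2],0,0],[[0,0,-2],0,0]]';python3 -m inch '[[[0,0,-2],0,0],[[0,0,-2],0,0]]'
```

```text
t: 17.6
position: [0.5461, -0.0414, 0.0682]
tcp_rot: [0.0, -0.023, 1.0, -0.0]
contact_force: [-0.3, -0.4, 0.3]
gripper_width: 0.0002
t: 17.8
position: [0.546, -0.0414, 0.066]
tcp_rot: [-0.0, -0.023, 1.0, 0.0]
contact_force: [-0.9, -0.5, 0.2]
gripper_width: -0.0002
t: 18.0
position: [0.5459, -0.0414, 0.064]
tcp_rot: [-0.0, -0.023, 1.0, 0.0]
contact_force: [0.2, 0.9, 0.1]
gripper_width: 0.0001
```

There is no force, so I look.

Run:
```python
from h import *
s=snap('side');cv2.imwrite('pics/s10.png',cv2.resize(s['color'][120:230,220:340],None,fx=5,fy=5,interpolation=cv2.INTER_CUBIC))
print(proj(s,[r.state()['position']]))
```

```text
[[276.1051454 188.9875709]]
```

View pics/s10.png

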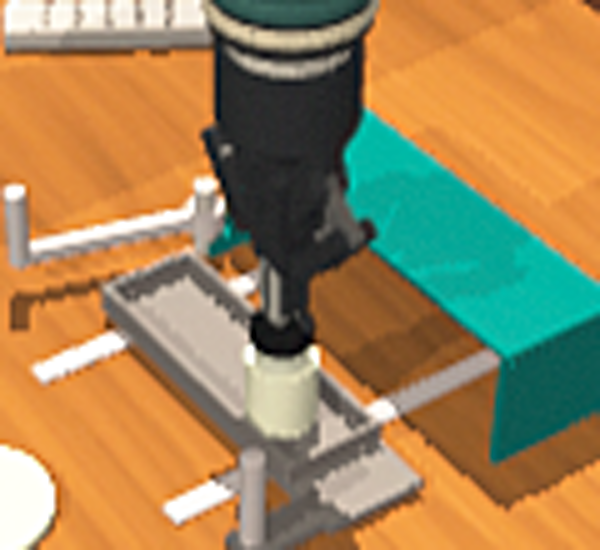

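Run:
```python
from h import *
s=snap('side');Q=cloud(s)
for v in range(168,212,2):
    print(v,[tuple((Q[v,u]*1000).round().astype(int)) for u in (270,274,278,282,286)], [int(s['color'][v,u].mean()) for u in (270,274,278,282,286)])
```

```text
168 [(np.int64(534), np.int64(-27), np.int64(133)), (np.int64(535), np.int64(-46), np.int64(145)), (np.int64(540), np.int64(-57), np.int64(150)), (np.int64(555), np.int64(-53), np.int64(141)), (np.int64(537), np.int64(-98), np.int64(178))] [63, 38, 34, 36, 37]
170 [(np.int64(618), np.int64(105), np.int64(3)), (np.int64(535), np.int64(-46), np.int64(138)), (np.int64(540), np.int64(-58), np.int64(144)), (np.int64(536), np.int64(-82), np.int64(162)), (np.int64(537), np.int64(-97), np.int64(171))] [83, 39, 35, 40, 38]
172 [(np.int64(615), np.int64(99), np.int64(0)), (np.int64(535), np.int64(-46), np.int64(132)), (np.int64(536), np.int64(-63), np.int64(143)), (np.int64(536), np.int64(-81), np.int64(155)), (np.int64(545), np.int64(-86), np.int64(154))] [90, 31, 41, 37, 24]
174 [(np.int64(607), np.int64(87), np.int64(4)), (np.int64(535), np.int64(-47), np.int64(125)), (np.int64(534), np.int64(-67), np.int64(140)), (np.int64(536), np.int64(-82), np.int64(148)), (np.int64(652), np.int64(64), np.int64(0))] [145, 133, 41, 35, 87]
176 [(np.int64(600), np.int64(76), np.int64(6)), (np.int64(536), 
[... 3864 characters left out ...]
(-53), np.int64(16)), (np.int64(542), np.int64(-59), np.int64(16)), (np.int64(555), np.int64(-60), np.int64(11)), (np.int64(563), np.int64(-68), np.int64(13))] [97, 194, 196, 95, 189]
208 [(np.int64(518), np.int64(-55), np.int64(17)), (np.int64(522), np.int64(-69), np.int64(26)), (np.int64(540), np.int64(-63), np.int64(12)), (np.int64(550), np.int64(-67), np.int64(11)), (np.int64(551), np.int64(-85), np.int64(25))] [95, 92, 89, 96, 196]
210 [(np.int64(483), np.int64(-110), np.int64(71)), (np.int64(520), np.int64(-72), np.int64(22)), (np.int64(534), np.int64(-70), np.int64(13)), (np.int64(535), np.int64(-89), np.int64(28)), (np.int64(548), np.int64(-90), np.int64(22))] [156, 102, 88, 194, 79]
```

The side depth shows the cap top still at 82 mm and the fingertips just above it, though the TCP reads 64 mm. So the real tips sit about 19 mm above the reported TCP. I'll keep lowering in small steps and watch the force.

```bash
for i in 1 2; do python3 -m inch '[[[0,0,-2],0,0],[[0,0,-2],0,0]]'; done | grep -E 'pos|force'; python3 -m inch '[[[0,0,-3],0,0],[[0,0,-3],0,0]]'| grep -E 'pos|force'
```

```text
position: [0.5459, -0.0414, 0.0619]
contact_force: [-0.5, -0.2, -0.7]
position: [0.5459, -0.0414, 0.0599]
contact_force: [0.5, -0.1, 0.1]
position: [0.5461, -0.0414, 0.057]
contact_force: [-0.1, 0.3, -0.4]
```

Run:
```python
from h import *
s=snap('side');cv2.imwrite('pics/s11.png',cv2.resize(s['color'][155:215,250:310],None,fx=10,fy=10,interpolation=cv2.INTER_CUBIC))
c=snap('top','t11.png')
```

```text
(no output)
```

View pics/s11.png

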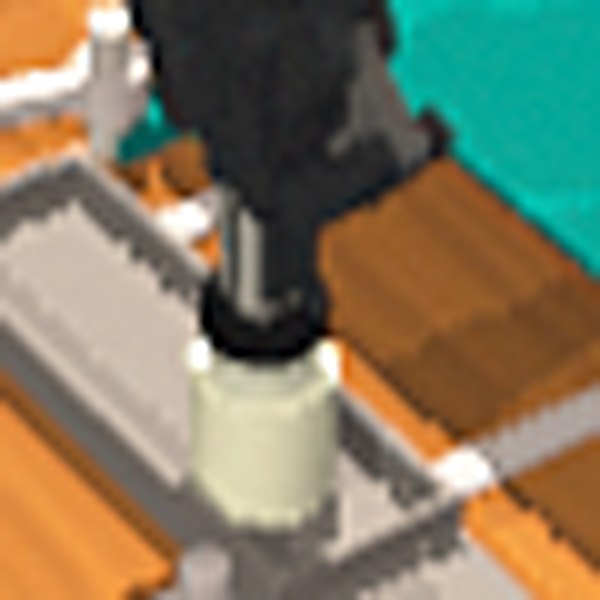

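```bash
for i in 1 2 3; do python3 -m inch '[[[0,0,-1],0,0],[[0,0,-2],0,0]]'; done | grep -E 'pos|force'
```

```text
position: [0.5461, -0.0414, 0.0554]
contact_force: [-1.8, 0.0, 5.5]
position: [0.5461, -0.0414, 0.0535]
contact_force: [-1.2, 1.1, 6.3]
position: [0.5461, -0.0414, 0.0514]
contact_force: [-1.8, 1.3, 6.6]
```

Run:
```python
from h import *
s=snap('side');cv2.imwrite('pics/s12.png',cv2.resize(s['color'][155:215,250:310],None,fx=10,fy=10,interpolation=cv2.INTER_CUBIC))
```

```text
(no output)
```

View pics/s12.png

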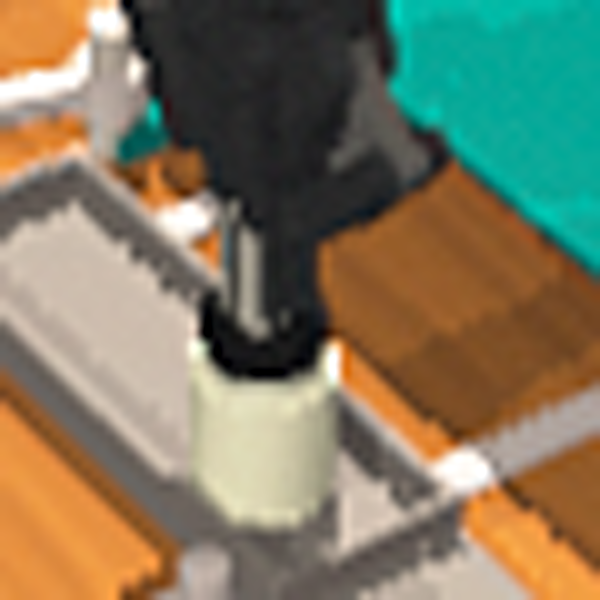

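Contact was at TCP 56 mm and the cap is moving at about 6 N. I'll press on until the force rises.

```bash
python3 -m inch '[[[0,0,-2],0,0],[[0,0,-4],0,0],[[0,0,-6],0,0],[[0,0,-6],0,0]]'| grep -E 'pos|force'; for i in 1 2 3; do python3 -m inch '[[[0,0,-1],0,0],[[0,0,-1],0,0]]'; done | grep -E 'pos|force'
```

```text
position: [0.5461, -0.0414, 0.0452]
contact_force: [0.4, 0.3, -0.4]
position: [0.5466, -0.0414, 0.0448]
contact_force: [-1.4, -0.1, 10.3]
position: [0.5474, -0.0415, 0.0447]
contact_force: [-1.4, 2.0, 19.3]
position: [0.5483, -0.0415, 0.0445]
contact_force: [-1.0, 2.5, 30.5]
```

The cap is seated (force rose steeply to 30 N). Back off, rise, and go to the left pot.

```bash
python3 -m inch '[[[0,0,30],0,0],[[0,0,75],0,0],[[0,0,115],0,0.4],[[-137,286,115],0,0.75],[[-137,286,115],0,0.75],[[-137,286,115],0,0.75],[[-137,286,115],0,0.75],[[-137,286,115],0,0.75],[[-137,286,115],0,0.75],[[-137,286,115],0,0.75],[[-137,286,115],0,0.75],[[-137,286,115],0,0.75]]'
python3 - <<'E'
from h import *
s=snap('side');c=snap('top')
cv2.imwrite('pics/s13.png',cv2.resize(s['color'][80:260,130:350],None,fx=3.3,fy=3.3,interpolation=cv2.INTER_CUBIC))
pots([(.409,.244),(.547,-.04)],c,s)
print(r.state()['position'])
E
```

```text
t: 21.65
position: [0.4091, 0.2445, 0.1571]
tcp_rot: [0.0, -0.024, 1.0, -0.0]
contact_force: [1.1, -0.2, 0.6]
gripper_width: 0.0647
top (0.409, 0.244) few 2
side (0.409, 0.244) 84 ztop 0.0732 mean [0.408  0.2422 0.0724] circ 408 245 18.0 pix 183 193 148 156
top (0.547, -0.04) 85 ztop 0.0701 mean [ 0.5478 -0.0393  0.069 ] circ 548 -40 14.5 pix 253 263 176 186
side (0.547, -0.04) 106 ztop 0.0702 mean [ 0.5469 -0.0417  0.0696] circ 548 -42 17.3 pix 271 283 184 193
[0.40952221 0.24381699 0.15711228]
```

View pics/s13.png

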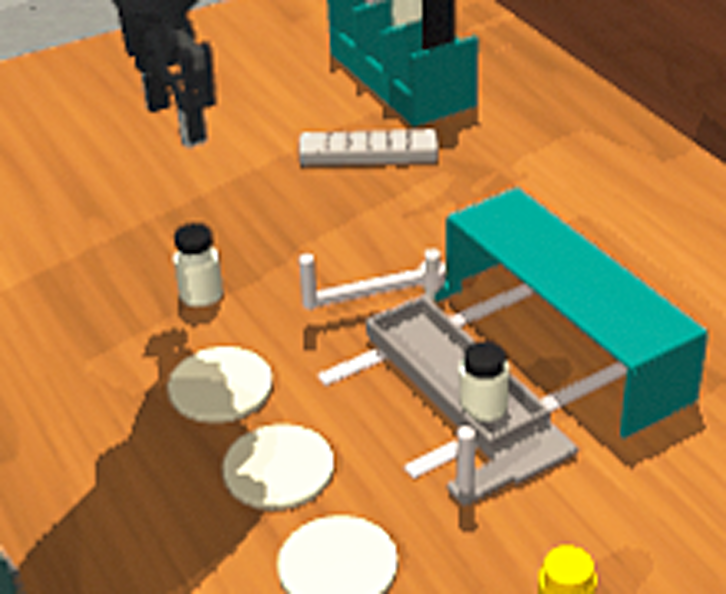

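The right cap is down (top at about 69 mm) and the pot is seated. Grip the left pot.

```bash
python3 -m inch '[[[0,0,-50],0,0.75],[[0,0,-95],0,0.75],[[0,0,-130],0,0.75],[[0,0,-150],0,0.75],[[0,0,-150],0,0.75],[[0,0,-150],0,0.2],[[0,0,-150],0,0.2],[[0,0,-150],0,0.2],[[0,0,-150],0,0.2],[[0,0,-150],0,0.2],[[0,0,-150],0,0.2]]'
python3 -m inch '[[[0,0,40],0,0.2],[[0,0,80],0,0.2],[[0,0,105],0,0.2],[[0,0,105],0,0.2]]'
```

```text
t: 22.85
position: [0.4102, 0.2446, 0.0088]
tcp_rot: [0.001, -0.023, 1.0, 0.0]
contact_force: [-0.4, -3.2, 4.5]
gripper_width: 0.0392
t: 23.25
position: [0.4113, 0.2453, 0.1166]
tcp_rot: [0.003, -0.023, 1.0, 0.001]
contact_force: [0.7, 0.3, -2.1]
gripper_width: 0.0393
```

```bash
python3 -m inch '[[[132,-195,0],0,0.2],[[132,-195,0],0,0.2],[[132,-195,0],0,0.2],[[132,-195,0],0,0.2],[[132,-195,0],0,0.2],[[132,-195,0],0,0.2],[[132,-195,0],0,0.2],[[132,-195,0],0,0.2]]'
python3 - <<'E'
from h import *
s=snap('side');cv2.imwrite('pics/s14.png',cv2.resize(s['color'][80:260,200:400],None,fx=3.3,fy=3.3,interpolation=cv2.INTER_CUBIC))
print(r.state()['position'])
E
```

```text
t: 24.05
position: [0.5404, 0.0502, 0.1122]
tcp_rot: [-0.0, -0.023, 1.0, 0.0]
contact_force: [0.5, 0.1, -0.7]
gripper_width: 0.0393
[0.54043641 0.05043741 0.11231708]
```

View pics/s14.png

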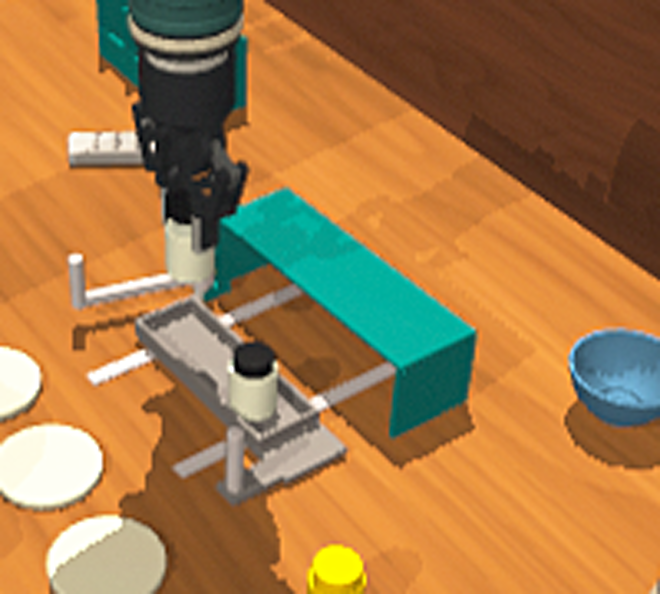

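```bash
python3 -m inch '[[[1,0,-45],0,0.2],[[1,0,-75],0,0.2],[[1,0,-86],0,0.2],[[1,0,-92],0,0.2],[[1,0,-92],0,0.2],[[1,0,-92],0,0.2]]'
python3 -m inch '[[[0,0,0],0,0.7],[[0,0,0],0,0.7],[[0,0,0],0,0.7],[[0,0,40],0,0.7],[[0,0,80],0,0.7],[[0,0,80],0,0],[[0,0,80],0,0],[[0,0,80],0,0],[[0,0,80],0,0]]'
python3 - <<'E'
from h import *
s=snap('side');cv2.imwrite('pics/s15.png',cv2.resize(s['color'][80:260,200:400],None,fx=3.3,fy=3.3,interpolation=cv2.INTER_CUBIC))
pots([(.542,.05),(.547,-.04)],snap('top'),s)
print(r.state()['position'])
E
```

```text
t: 24.7
position: [0.5428, 0.0498, 0.0214]
tcp_rot: [0.001, -0.023, 1.0, -0.0]
contact_force: [0.6, 0.5, -1.5]
gripper_width: 0.04
t: 25.6
position: [0.5414, 0.0496, 0.0992]
tcp_rot: [-0.001, -0.023, 1.0, 0.0]
contact_force: [0.3, 0.1, -0.4]
gripper_width: 0.0013
top (0.542, 0.05) few 0
side (0.542, 0.05) 98 ztop 0.0829 mean [0.5414 0.0456 0.0822] circ 542 47 17.3 pix 253 264 165 173
top (0.547, -0.04) 87 ztop 0.0708 mean [ 0.5478 -0.0388  0.0698] circ 548 -40 14.6 pix 253 263 176 186
side (0.547, -0.04) 106 ztop 0.0703 mean [ 0.547  -0.042   0.0696] circ 547 -42 17.5 pix 271 283 184 193
[0.54157126 0.0496177  0.09940583]
```

View pics/s15.png

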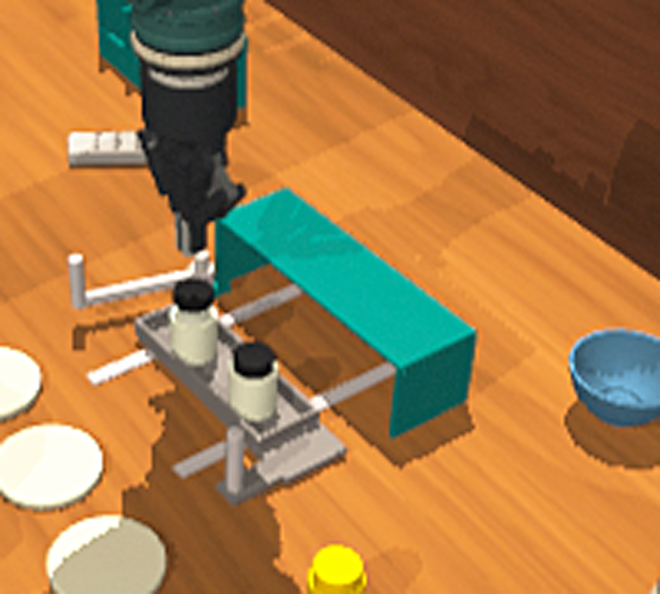

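Both pots stand in the tray; the left cap is still up. Press it: contact expected at TCP 57 mm, seated at about 45 mm.

```bash
python3 -m inch '[[[1,-2,-30],0,0],[[1,-2,-40],0,0],[[1,-2,-44],0,0],[[1,-2,-46],0,0],[[1,-2,-48],0,0],[[1,-2,-50],0,0],[[1,-2,-52],0,0],[[1,-2,-53],0,0],[[1,-2,-53],0,0]]'| grep -E 'pos|force';for i in 1 2 3; do python3 -m inch '[[[0,0,-1],0,0],[[0,0,-1],0,0]]'; done | grep -E 'pos|force'
```

```text
position: [0.5432, 0.0477, 0.0479]
contact_force: [-1.0, -0.1, 2.8]
position: [0.5432, 0.0476, 0.0467]
contact_force: [-1.2, -0.3, 4.7]
position: [0.5432, 0.0476, 0.0457]
contact_force: [-1.0, -0.1, 3.4]
position: [0.5434, 0.0476, 0.0448]
contact_force: [-1.9, 0.1, 6.8]
```

```bash
for i in 1 2 3; do python3 -m inch '[[[0,0,-1],0,0],[[0,0,-1],0,0]]'; done | grep -E 'pos|force'
```

```text
position: [0.5444, 0.0477, 0.0447]
contact_force: [0.2, 1.0, 16.2]
position: [0.5453, 0.0477, 0.0446]
contact_force: [-1.9, 0.4, 26.2]
position: [0.5463, 0.0477, 0.0444]
contact_force: [-1.0, 2.0, 35.9]
```

Both caps are seated. Now over the tray pin at about (.480,-.114).

```bash
python3 -m inch '[[[0,0,30],0,0],[[0,0,75],0,0],[[0,0,115],0,0.5],[[-63,-162,115],0,0.5],[[-63,-162,115],0,0.5],[[-63,-162,115],0,0.5],[[-63,-162,115],0,0.5],[[-63,-162,115],0,0.5],[[-63,-162,115],0,0.5]]'
python3 - <<'E'
from h import *
s=snap('side');cv2.imwrite('pics/s16.png',cv2.resize(s['color'][80:260,200:400],None,fx=3.3,fy=3.3,interpolation=cv2.INTER_CUBIC))
pots([(.542,.05),(.547,-.04)],snap('top'),s)
print(r.state()['position'])
E
```

```text
t: 28.7
position: [0.48, -0.1146, 0.1564]
tcp_rot: [0.0, -0.023, 1.0, 0.0]
contact_force: [0.6, 0.1, 0.5]
gripper_width: 0.0426
top (0.542, 0.05) 83 ztop 0.0702 mean [0.5466 0.0154 0.0694] circ 547 16 14.4 pix 234 243 176 186
side (0.542, 0.05) 83 ztop 0.0703 mean [0.5464 0.0145 0.0697] circ 545 15 17.8 pix 261 271 173 183
top (0.547, -0.04) 105 ztop 0.0701 mean [ 0.551  -0.0314  0.0692] circ 549 -22 31.8 pix 240 263 175 185
side (0.547, -0.04) 147 ztop 0.0698 mean [ 0.5491 -0.031   0.0693] circ 548 -24 33.8 pix 263 284 177 193
[ 0.48032533 -0.11372553  0.15626633]
```

View pics/s16.png

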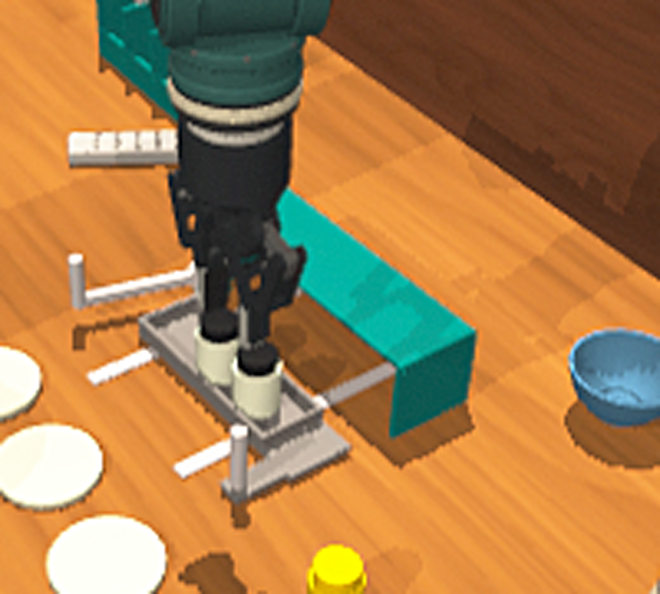

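The left pot slid about 3 cm along the trough (a knock), but both pots are upright in the tray with caps at 69–70 mm. Measure the pin again before gripping.

Run:
```python
from h import *
s=snap('side');print(ray(s,238/3.3+200-.3,432/3.3+80-.3,.072).round(4))
cv2.imwrite('pics/s17.png',cv2.resize(s['color'][160:250,220:320],None,fx=6,fy=6,interpolation=cv2.INTER_CUBIC))
```

```text
[ 0.4853 -0.1151  0.072 ]
```

View pics/s17.png

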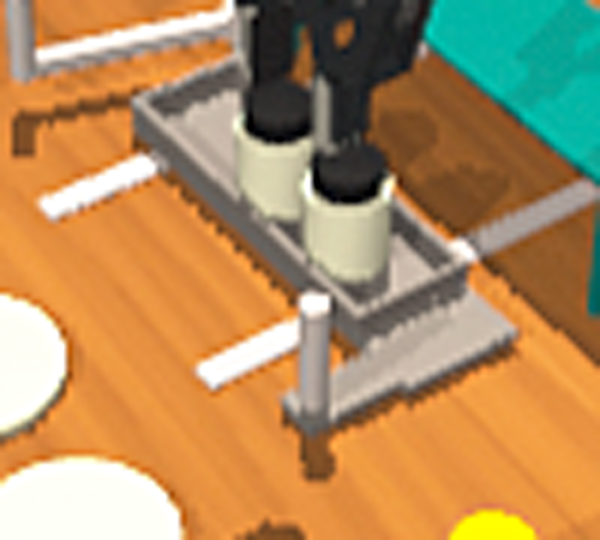

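```bash
python3 -m inch '[[[5,-1,-50],0,0.5],[[5,-1,-90],0,0.5],[[5,-1,-120],0,0.5],[[5,-1,-130],0,0.5],[[5,-1,-130],0,0.5],[[5,-1,-130],0,0],[[5,-1,-130],0,0],[[5,-1,-130],0,0],[[5,-1,-130],0,0],[[5,-1,-130],0,0],[[5,-1,-130],0,0]]'
python3 -m inch '[[[6,0,0],0,0],[[14,1,0],0,0],[[24,1,0],0,0],[[34,2,0],0,0],[[44,2,0],0,0],[[54,3,0],0,0],[[64,3,0],0,0],[[74,4,0],0,0],[[84,5,0],0,0],[[94,5,0],0,0],[[100,5,0],0,0],[[100,5,0],0,0]]'
python3 - <<'E'
from h import *
s=snap('side');cv2.imwrite('pics/s18.png',cv2.resize(s['color'][110:250,220:370],None,fx=4,fy=4,interpolation=cv2.INTER_CUBIC))
print(r.state()['position'])
E
```

```text
t: 29.95
position: [0.4859, -0.114, 0.0278]
tcp_rot: [0.001, -0.024, 1.0, 0.001]
contact_force: [0.6, 13.6, 11.2]
gripper_width: 0.0117
t: 31.15
position: [0.5865, -0.1085, 0.0278]
tcp_rot: [0.002, -0.024, 1.0, 0.002]
contact_force: [1.6, 15.5, 7.2]
gripper_width: 0.0118
[ 0.58628915 -0.10843987  0.02781169]
```

View pics/s18.png

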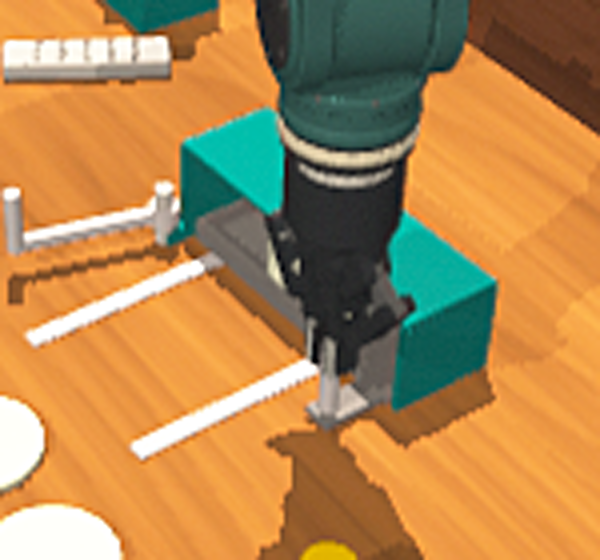

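```bash
python3 -m inch '[[[5,0,0],0,0],[[9,0,0],0,0],[[9,0,0],0,0],[[9,0,0],0,0]]'|grep -E 'pos|force'; for i in 1 2; do python3 -m inch '[[[1,0,0],0,0],[[1,0,0],0,0]]'|grep -E 'pos|force'; done
```

```text
position: [0.5949, -0.108, 0.0278]
contact_force: [1.0, 18.3, 6.2]
position: [0.595, -0.108, 0.0278]
contact_force: [-4.5, 16.7, 10.1]
position: [0.595, -0.108, 0.0277]
contact_force: [-9.9, 15.8, 14.7]
```

The tray is home against its stop. Release, rise, move aside and check.

```bash
python3 -m inch '[[[0,0,0],0,0],[[-1,0,0],0,0],[[-2,0,0],0,0.5],[[-2,0,0],0,0.5],[[-2,0,0],0,0.5],[[-2,0,45],0,0.5],[[-2,0,90],0,0.5],[[-2,0,130],0,0.5],[[-160,0,150],0,0.5],[[-160,0,150],0,0.5],[[-160,0,150],0,0.5],[[-160,0,150],0,0.5]]'
python3 - <<'E'
from h import *
s=snap('side');cv2.imwrite('pics/s19.png',cv2.resize(s['color'][110:250,200:370],None,fx=4,fy=4,interpolation=cv2.INTER_CUBIC))
c=snap('top');cv2.imwrite('pics/t19.png',cv2.resize(c['color'][110:260,150:330],None,fx=4,fy=4,interpolation=cv2.INTER_CUBIC))
print(r.state()['position'])
E
```

```text
t: 33.2
position: [0.4321, -0.1099, 0.1773]
tcp_rot: [-0.0, -0.023, 1.0, -0.0]
contact_force: [0.5, 0.7, 0.5]
gripper_width: 0.0429
[ 0.43530299 -0.1106717   0.17718312]
```

View pics/s19.png

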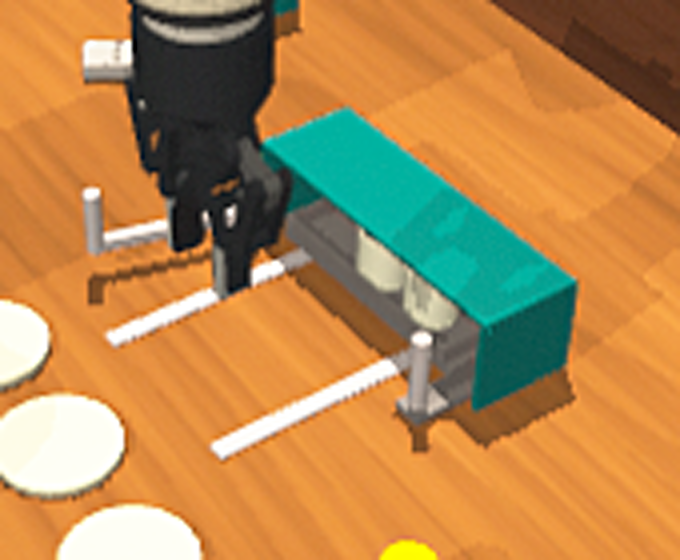

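View pics/t19.png

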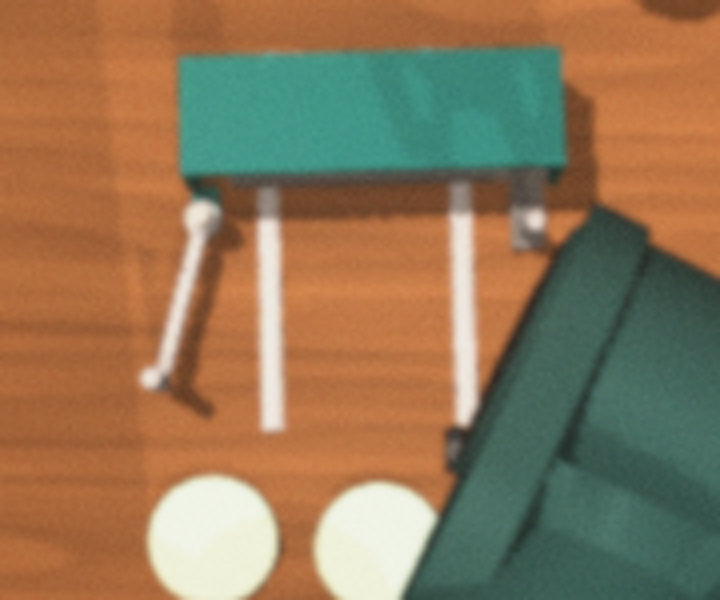

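The tray is home with both pots upright under the hood. Now the keeper pin.

```bash
python3 - <<'E'
from h import *
s=snap('side');c=snap('top')
print(ray(c,152/4+150-.4,377/4+110-.4,.075),ray(s,93/4+200-.4,194/4+110-.4,.075))
E
python3 -m inch '[[[44,261,0],-104,0.5],[[44,261,0],-104,0.5],[[44,261,0],-104,0.5],[[44,261,0],-104,0.5],[[44,261,0],-104,0.5],[[44,261,0],-104,0.5],[[44,261,0],-104,0.5],[[44,261,0],-104,0.5],[[44,261,0],-104,0.5],[[44,261,0],-104,0.5],[[44,261,0],-104,0.5],[[44,261,0],-104,0.5]]'
python3 -m inch '[[[0,0,0],0,0.5],[[0,0,0],0,0.5]]'
```

```text
[0.4798156  0.15018686 0.075     ] [0.48031036 0.14970809 0.075     ]
t: 34.6
position: [0.4813, 0.1513, 0.1755]
tcp_rot: [-0.0, 0.726, 0.687, -0.0]
contact_force: [-0.1, 0.1, 0.2]
gripper_width: 0.0426
t: 34.8
position: [0.4807, 0.151, 0.1757]
tcp_rot: [-0.0, 0.723, 0.691, -0.0]
contact_force: [-0.8, 0.2, -1.0]
gripper_width: 0.0426
```

```bash
python3 -m inch '[[[-1,-1,-45],-8,0.5],[[-1,-1,-90],-8,0.5],[[-1,-1,-125],-8,0.5],[[-1,-1,-145],-8,0.5],[[-1,-1,-145],-8,0.5],[[-1,-1,-145],-8,0],[[-1,-1,-145],-8,0],[[-1,-1,-145],-8,0],[[-1,-1,-145],-8,0],[[-1,-1,-145],-8,0],[[-1,-1,-145],-8,0]]'
python3 - <<'E'
from h import *
p0=r.state()['position'][:2]*1000; h=np.array([594.5,125.5]); v=p0-h; print(p0,np.hypot(*v))
for d in range(8,113,8):
    a=np.radians(d); R=np.array([[np.cos(a),-np.sin(a)],[np.sin(a),np.cos(a)]]); print(d,(R@v-v).round())
E
```

```text
t: 35.9
position: [0.4793, 0.1499, 0.0325]
tcp_rot: [0.0, 0.77, 0.638, 0.001]
contact_force: [-4.5, 1.7, 5.0]
gripper_width: 0.0116
[479.27336914 149.93926595] 117.7898729912138
8 [ -2. -16.]
16 [ -2. -33.]
24 [  0. -49.]
32 [  5. -65.]
40 [ 11. -80.]
48 [ 20. -94.]
56 [  31. -106.]
64 [  43. -117.]
72 [  56. -126.]
80 [  71. -134.]
88 [  87. -139.]
96 [ 103. -142.]
104 [ 119. -142.]
112 [ 136. -140.]
```

```bash
python3 -m inch '[[[-1,-8,0],4,0],[[-2,-16,0],8,0],[[-2,-33,0],16,0],[[0,-49,0],24,0],[[5,-65,0],32,0],[[11,-80,0],40,0],[[20,-94,0],48,0],[[31,-106,0],56,0],[[43,-117,0],64,0],[[56,-126,0],72,0],[[56,-126,0],72,0]]'
python3 -m inch '[[[7,-4,0],4,0],[[15,-8,0],8,0],[[23,-11,0],12,0],[[31,-13,0],16,0],[[39,-15,0],20,0],[[47,-16,0],24,0],[[55,-16,0],28,0],[[62,-16,0],32,0],[[62,-16,0],32,0]]'
```

```text
t: 37.0
position: [0.537, 0.0216, 0.0325]
tcp_rot: [0.001, 0.247, 0.969, -0.001]
contact_force: [-2.5, -7.6, 7.3]
gripper_width: 0.0115
t: 37.9
position: [0.5992, 0.0058, 0.0327]
tcp_rot: [0.002, -0.028, 1.0, -0.002]
contact_force: [1.4, -12.2, 0.9]
gripper_width: 0.0113
```

Press to the stop gently.

```bash
for i in 1 2 3 4; do python3 -m inch '[[[1,0,0],0,0],[[1,0,0],0,0]]'|grep -E 'pos|force'; done
```

```text
position: [0.5995, 0.0058, 0.0327]
contact_force: [1.8, -11.8, 0.1]
position: [0.6003, 0.0058, 0.0327]
contact_force: [0.6, -13.1, 0.0]
position: [0.6012, 0.0059, 0.0327]
contact_force: [0.0, -12.9, 1.0]
position: [0.6021, 0.0059, 0.0327]
contact_force: [-0.8, -12.4, 0.7]
```

```bash
for i in 1 2 3; do python3 -m inch '[[[1,0,0],0,0],[[1,0,0],0,0]]'|grep -E 'pos|force'; done
```

```text
position: [0.603, 0.0059, 0.0327]
contact_force: [-0.3, -12.4, 1.2]
position: [0.604, 0.0059, 0.0327]
contact_force: [-1.4, -12.2, 1.4]
position: [0.6048, 0.006, 0.0327]
contact_force: [-2.0, -11.7, 3.3]
```

```bash
for i in 1 2; do python3 -m inch '[[[1,0,0],0,0],[[1,0,0],0,0]]'|grep -E 'pos|force'; done
python3 - <<'E'
from h import *
s=snap('side');cv2.imwrite('pics/s20.png',cv2.resize(s['color'][120:230,220:340],None,fx=5,fy=5,interpolation=cv2.INTER_CUBIC))
E
```

```text
position: [0.6049, 0.006, 0.0326]
contact_force: [-7.0, -11.8, 6.2]
position: [0.6049, 0.006, 0.0325]
contact_force: [-12.1, -12.2, 9.2]
```

View pics/s20.png

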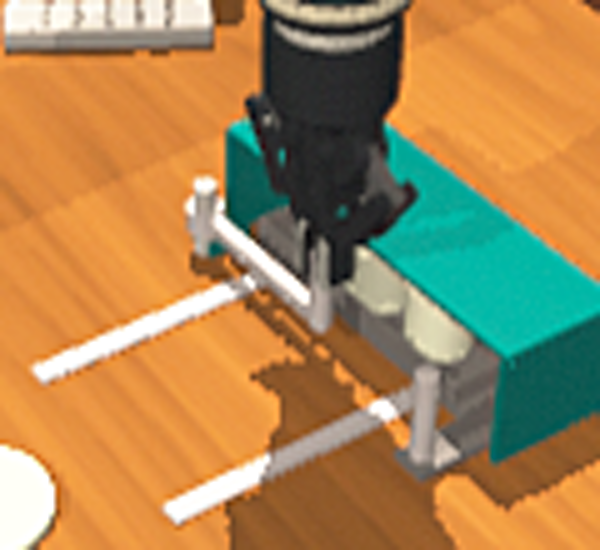

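The keeper is against its stop. Back off the load, open, lift clear and check.

```bash
python3 -m inch '[[[-1,0,0],0,0],[[-1,0,0],0,0.5],[[-1,0,0],0,0.5],[[-1,0,0],0,0.5],[[-1,0,40],0,0.5],[[-1,0,85],0,0.5],[[-1,0,140],0,0.5],[[-180,0,160],0,0.5],[[-180,0,160],0,0.5],[[-180,0,160],0,0.5],[[-180,-200,160],0,0.5],[[-180,-200,160],0,0.5]]'
python3 -m inch '[[[0,-150,0],0,0.5],[[0,-150,0],0,0.5],[[0,-150,0],0,0.5],[[0,-150,0],0,0.5]]'
python3 - <<'E'
from h import *
s=snap('side','s21f.png');cv2.imwrite('pics/s21.png',cv2.resize(s['color'][110:250,200:370],None,fx=4,fy=4,interpolation=cv2.INTER_CUBIC))
c=snap('top','t21f.png');cv2.imwrite('pics/t21.png',cv2.resize(c['color'][110:260,150:330],None,fx=4,fy=4,interpolation=cv2.INTER_CUBIC))
E
```

```text
t: 40.95
position: [0.4405, -0.0912, 0.1902]
tcp_rot: [0.001, -0.029, 1.0, -0.0]
contact_force: [1.3, 0.3, -0.4]
gripper_width: 0.0426
t: 41.35
position: [0.4415, -0.2463, 0.1889]
tcp_rot: [0.0, -0.025, 1.0, -0.001]
contact_force: [-0.4, 0.4, -0.3]
gripper_width: 0.0426
```

View pics/s21.png

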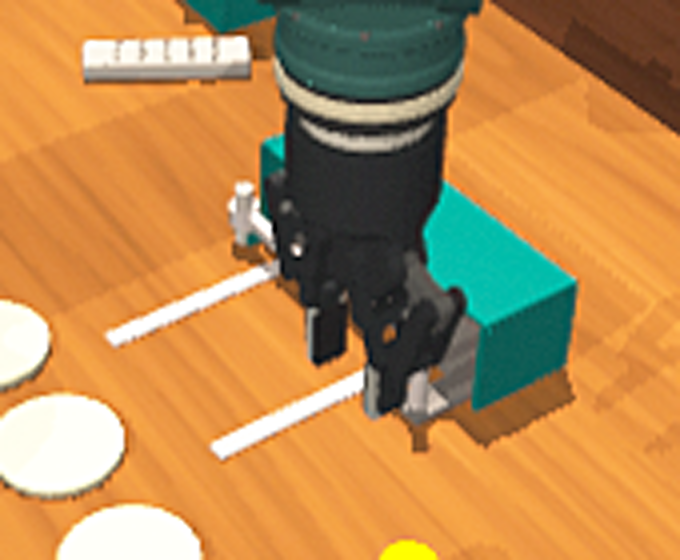

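View pics/t21.png

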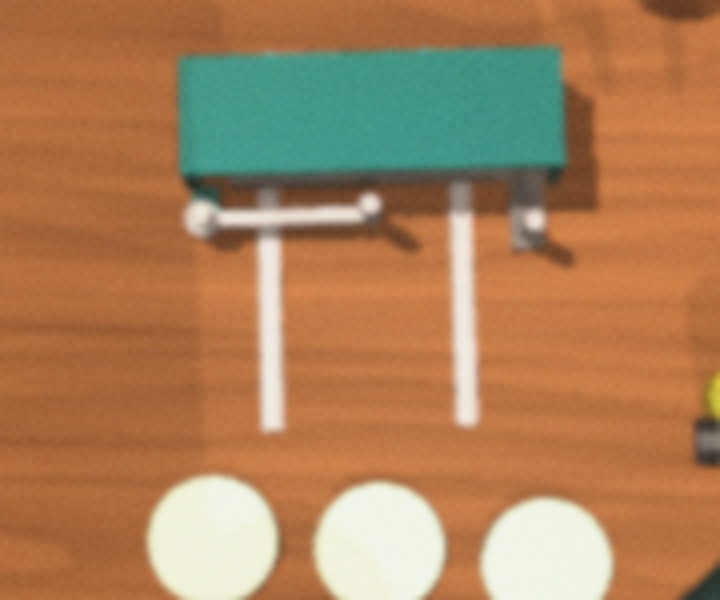

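View pics/t21f.png

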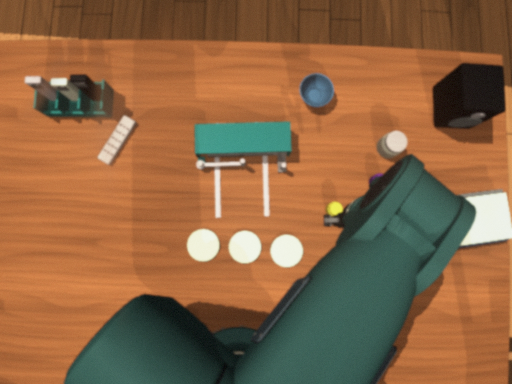

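The keeper pin and tray pin are back at their starting pixels ((242,160) and (283,164)). I'll clear the side view for a last look at the pots.

```bash
python3 -m inch '[[[-100,300,60],0,0.5],[[-100,300,60],0,0.5],[[-100,300,60],0,0.5],[[-100,300,60],0,0.5],[[-100,300,60],0,0.5],[[-100,500,60],0,0.5],[[-100,500,60],0,0.5],[[-100,500,60],0,0.5],[[-100,500,60],0,0.5],[[-100,500,60],0,0.5],[[-100,500,60],0,0.5],[[-100,500,60],0,0.5]]'
python3 - <<'E'
from h import *
s=snap('side','s22f.png');cv2.imwrite('pics/s22.png',cv2.resize(s['color'][120:230,240:360],None,fx=5,fy=5,interpolation=cv2.INTER_CUBIC))
E
```

```text
t: 42.65
position: [0.3397, 0.262, 0.2492]
tcp_rot: [-0.0, -0.031, 1.0, 0.0]
contact_force: [-1.1, 0.3, -0.3]
gripper_width: 0.043
```

View pics/s22.png

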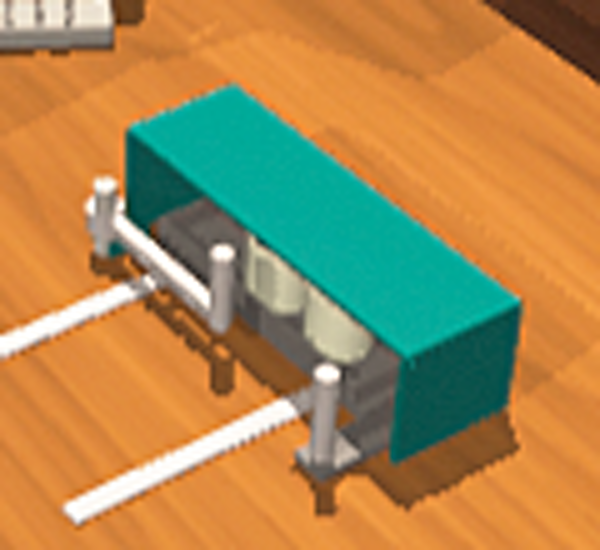

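View pics/s22f.png

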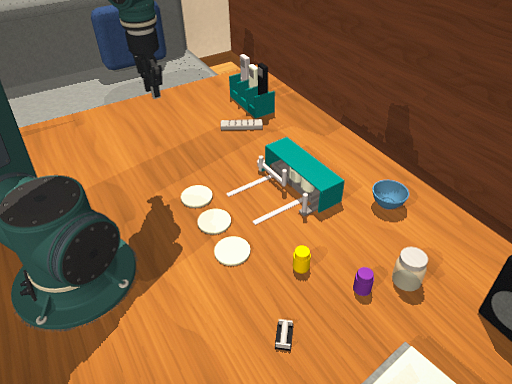

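Both pots stand upright in the tray under the hood, the keeper is closed, the bystanders are in place, and the arm is clear.

```bash
python3 -c "
from station import r
print(r.job_done()); print(r.state()['t'])"
```

```text
the job is handed in; nothing more can be done
None
the job is handed in; nothing more can be done
```

I handed the job in at about 43 s of the 208 s. I swung the keeper to about 1.8 rad, drew the tray to its stop and stood both white pots in it. I then pressed their caps to their seats, pushed the tray home and swung the keeper closed against its stop.

- **Last checks:** Before the tray went in, the cap tops read 69–70 mm (68 mm expected). In the final pictures both pots stand upright under the hood, the tray and keeper pins are within about 1 px of their starting places, the bystanders look unmoved and the arm is clear. With the pots under the hood I could only see their bodies, so I did not measure the caps again after that.
- **What disagreed:**
  - The fingertips sat about 23 mm above the reported TCP, so I set the pressing depth by force instead.
  - While I was moving away after pressing its cap, the left pot moved about 3 cm along the trough. I took this for the announced knock; it stayed upright and in place.
  - The tray crept about 5 mm off its stop while I pressed the caps, after the draw-out was already done.

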